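# Set out the forming mandrels for three jobs

### The job

The carrying rack of mandrels has come over to the bench for the three jobs waiting in the trays. Lift the retaining bar out of its two brackets and lay it flat on the bench, then take out the three mandrels one by one and lay each lengthwise in the long compartment of the job tray whose work it fits: the thin one with the little bezel, the middle one with the finger ring, the thick wooden one with the hoop. Set the mandrels down, do not drop them, and leave the file in the rack.

Things in the scene. Friction and masses are not known exactly. Their poses are not given: they have to be found in the camera images.
- rack: Fixed wooden rack, base 150 x 330 x 8 mm. Two notched uprights (x = +-55 mm, 12 mm thick, 60 mm high) carry four tools lying along x in shallow V notches at y = +-33 and +-99 mm, lowest point 30 mm up. Open steel brackets (x = 0, y = +-152 mm) hold the bar 67 mm up, between prongs 26 mm apart and 9 mm high. The bench between rack and robot is clear. Origin: centre of underside, on the bench.
- bar: Retaining bar: steel strip 330 mm long (y), 20 mm wide (x), 6 mm thick, 0.3 kg, with a dark wooden grip block upright on its middle (80 mm along y, 16 mm along x, 30 mm high; its top is 36 mm above the bar's underside). Loose across the rack over the tools, ends in the two open brackets; free once lifted 12 mm. Origin: centre of the underside.
- bezel_mandrel: Thin steel bezel mandrel: round taper 160 mm long, 8 mm diameter at one end and 14 mm at the other (11 mm in the middle), dark band at the thick end, about 0.12 kg. Lies lengthwise in a rack notch under the bar, axis within 3 degrees of level; rolls freely. Origin: on its axis, half way along; x along it to the thick end; balance point at x = +14 mm.
- ring_mandrel: Steel ring mandrel, the middle one: round taper 190 mm long, 16 mm diameter at one end and 26 mm at the other (21 mm in the middle), thin dark size lines around it, about 0.42 kg. Lies lengthwise in a rack notch under the bar, axis within 3 degrees of level; rolls freely. Origin: on its axis, half way along; x along it to the thick end; balance point at x = +15 mm.
- hoop_mandrel: Thick beech-wood hoop mandrel: round taper 180 mm long, 29 mm diameter at one end and 35 mm at the other (32 mm in the middle), about 0.14 kg. Lies lengthwise in a rack notch under the bar, axis within 3 degrees of level; rolls freely. Origin: on its axis, half way along; x along it to the thick end; balance point at x = +4 mm.
- file: Half-round hand file in the fourth notch, to be left there: flat dark steel blade 115 x 16 mm, brown wooden handle 100 mm long and 24 mm thick. Origin: where blade and handle meet; x runs along it towards the blade's tip.
- bezel_tray: Job tray with the little bezel (silver, 15 mm across and 8 mm high) in its end pocket. Fixed, 283 x 110 mm, on a 3 mm mat; felt floor 4 mm above its underside, walls 5 mm thick and 10 mm above the floor. Long compartment 216 x 100 mm inside, then a divider and the pocket, 52 x 100 mm. Origin: underside, below the long compartment's middle; x along the tray to the pocket.
- ring_tray: Job tray with the finger ring (silver, 25 mm across and 7 mm high) in its end pocket. Fixed, 283 x 110 mm, on a 3 mm mat; felt floor 4 mm above its underside, walls 5 mm thick and 10 mm above the floor. Long compartment 216 x 100 mm inside, then a divider and the pocket, 52 x 100 mm. Origin: underside, below the long compartment's middle; x along the tray to the pocket.
- hoop_tray: Job tray with the hoop (silver, 39 mm across and 8 mm high) in its end pocket. Fixed, 283 x 110 mm, on a 3 mm mat; felt floor 4 mm above its underside, walls 5 mm thick and 10 mm above the floor. Long compartment 216 x 100 mm inside, then a divider and the pocket, 52 x 100 mm. Origin: underside, below the long compartment's middle; x along the tray to the pocket.
There are look-alikes about, which are no part of the job. What is shaped like the ring_mandrel but blue is not meant. What is shaped like the bezel_mandrel but pink is not meant.

How it is judged:
By the outcome, as a careful person would: the job done as asked, in the order asked, and still so for the second after the job is handed in, with the robot touching nothing.
It also fails if it takes over 128 s, if anything falls off the work surface, if the arm or the gripper's body presses on something with over 40 N, if the wrist force passes 120 N, or if a joint passes its speed limit or range.

### The arm

A 6-joint arm with a two-finger parallel gripper is mounted at the origin on the work surface. World frame = base frame: x ahead of the robot, y to its left, z up, the work surface at z = 0. Lengths are in m, angles in rad, forces in N, time in s.
With the tool pointing down it reaches from about 0.35 to 0.975 m from the base axis. Payload 4.9 kg.
Tool frame: the origin (TCP) lies midway between the tips of the shut fingers; the grasp point (between the pads) lies 19 mm behind it; z points along the fingers, y is the line along which they close (so a half turn about z gives the same grasp; the last joint's range is limited). The gripper opens to 85 mm and grips with 20 to 120 N. Pads are 22 mm wide; open, the fingers measure 114 mm over their backs; the gripper's body (76 mm by 85 mm) begins 54 mm behind the grasp point. The pads swing forward as they close: fully open they stand 13 mm farther back than shut.
Start: joints at [-1.422, 0.053, 1.613, -0, 1.476, -0.119], TCP at [0.165, -0.603, 0.231] pointing down, gripper open.
Joint ranges: [-3.01, 3.01], [-1.01, 2.22], [0.06, 2.58], [-1.02, 4.17], [0.09, 2.62], [-3.14, 3.14]. Speed limits (rad/s): [2.57, 2.57, 3.14, 3.14, 3.14, 3.14].

### API

Orientations are given as a rotation vector (axis times angle).
In Python, from station import ctrl gives the robot as it stands.
- The arm moves only by the tool step_arm, never from a script. Its argument "targets" is a list of rows, each an object with "travel": the shift along the world's x, y, z as a fraction of full scale, a list of three; "angular": the turn, a rotation vector about the world's x, y, z as a fraction of full scale, a list of three; "gripper": the opening, from 0 (shut) to 1 (fully open). In form: [{"travel": [x, y, z], "angular": [rx, ry, rz], "gripper": gripper}, ...]. A call has 1 to 10 rows; each row is the pose to reach, as a shift and turn from the pose commanded when the call began; what a row does not reach only later rows make up. Full scale, the value 1, is 0.6 m for a shift and pi/4 rad for a turn. A row lasts 1/10 s, in which the tool goes at most 50 mm and 8.59 degrees, less where a joint would pass 70% of its speed; a pose out of reach is approached as far as the arm can. A call with a number of a shift or a turn outside -1 to 1 is refused whole. A call with a gripper value outside its range is refused whole. The fingers move at their own pace and stop on an object; "squeeze" is the grip in N (left out, the last holds). Time passes only in rows, so rows that repeat a pose let the fingers close. It gives the time, the measured TCP pose, the force, the opening and the grip force at its end, in the units of the state.
- ctrl.get_obs(): the state, without advancing time (a new reading comes with each control period).
- ctrl.get_image(name): name is "scene" or "top" or "wrist"; returns a dict with "img" (384x512x3 uint8, red, green, blue), "fx", "fy", "cx", "cy" (pixels), "rvec" (rotation vector, rad) and "tvec" (3), from world to camera coordinates, as OpenCV has them. Camera axes: x right, y down, z forward; pixel columns grow to the right and rows downward; lengths in m; the calibration is good to about 2 mm. A picture is of the moment at which its call begins. There is no depth.
- ctrl.finish_job(): hands the job in; it is judged then, once.
The state is a dict: "t": time; "q": joint angles; "dq": joint speeds; "effort": joint torques, N m; "tool_pos": TCP position; "tool_rot": TCP orientation; "contact_force": force on the tool from outside, world axes, zero at the start; "wrist_torque": the same for the moment, N m; "opening": finger opening in m; "grip_force": force on a finger pad.
Only numpy, scipy, OpenCV 4.12 (cv2) and the standard library are available. Lean on these libraries where they do the work, as an engineer would, in place of code of your own. Each camera call takes 0.05 s, during which the arm holds its last target. There are 200 camera calls.

## Working session

There is one attempt and no reset: what is moved stays moved. The work goes in short steps, Python scripts to look and compute and a tool call to move; the robot and the scene stay as the last step left them, time stands still between calls to the robot, and variables do not carry over. Pictures are saved under pics/ and viewed, at most 17 in all, crops included, and the job is handed in when it is done.

Besides the shell and the picture viewer there is one more tool, called after "Emit:" as name(argument=value, ...) on one line, values as JSON. step_arm: Moves the arm, as the interface text tells. Its arguments: {"type":"object","properties":{"targets":{"type":"array"},"squeeze":{"type":"number"}},"required":["targets"]}

```bash
ls; mkdir -p pics; cat > h.py <<'E'
import numpy as np, cv2
from station import ctrl
def snap(n,f):
    d=ctrl.get_image(n); np.savez('pics/'+f+'.npz',**d); cv2.imwrite('pics/'+f+'.png',cv2.cvtColor(d['img'],cv2.COLOR_RGB2BGR)); return d
def load(f): return dict(np.load('pics/'+f+'.npz'))
def ray(d,uv,z):
    R=cv2.Rodrigues(np.array(d['rvec'],float))[0]; t=np.array(d['tvec'],float).ravel()
    uv=np.atleast_2d(np.array(uv,float)); C=-R.T@t
    v=np.c_[(uv[:,0]-d['cx'])/d['fx'],(uv[:,1]-d['cy'])/d['fy'],np.ones(len(uv))]@R
    return C+v*((z-C[2])/v[:,2])[:,None]
def proj(d,P):
    K=np.array([[d['fx'],0,d['cx']],[0,d['fy'],d['cy']],[0,0,1]],float)
    return cv2.projectPoints(np.array(P,float).reshape(-1,3),np.array(d['rvec'],float),np.array(d['tvec'],float),K,None)[0][:,0]
E
python3 - <<'E'
from h import *
for n in('top','scene'):
    d=snap(n,n+'0'); cv2.imwrite(f'pics/{n}0b.png',cv2.resize(cv2.imread(f'pics/{n}0.png'),(800,600)))
    R=cv2.Rodrigues(np.array(d['rvec']))[0];print(n,-R.T@d['tvec'],d['fx'])
print(ctrl.get_obs())
E
```

```text
pics
top [ 0.31849428 -0.09477338  1.56418923] 466.54839036374966
scene [ 1.21886536 -0.55270062  0.78284445] 354.49110951625687
{'t': 0.1, 'q': array([-1.42197383e+00,  5.33409977e-02,  1.61412863e+00,  1.74450185e-05,
        1.47599196e+00, -1.19022793e-01]), 'dq': array([-0.00021634, -0.00258115, -0.00344603, -0.00158825,  0.00111698,
       -0.00010396]), 'effort': array([ 7.80731552e-04, -3.94904459e+01, -3.71361458e+01, -9.56718804e-05,
        3.95971758e-03, -1.00397975e-05]), 'tool_pos': array([ 0.16531827, -0.60217027,  0.23017162]), 'tool_rot': array([-3.11161017e+00, -4.19221724e-01,  1.64563552e-05]), 'contact_force': array([ 0.20840152,  1.16711064, -0.40369411]), 'wrist_torque': array([ 0.01361944,  0.03192409, -0.02152114]), 'grip_force': 0.0, 'opening': 0.08529910493060011}
```

View pics/top0b.png

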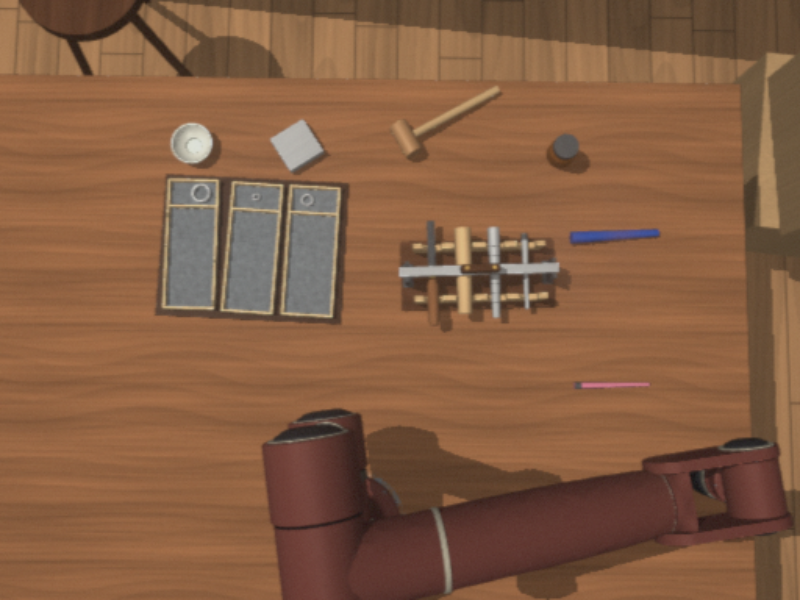

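View pics/scene0b.png

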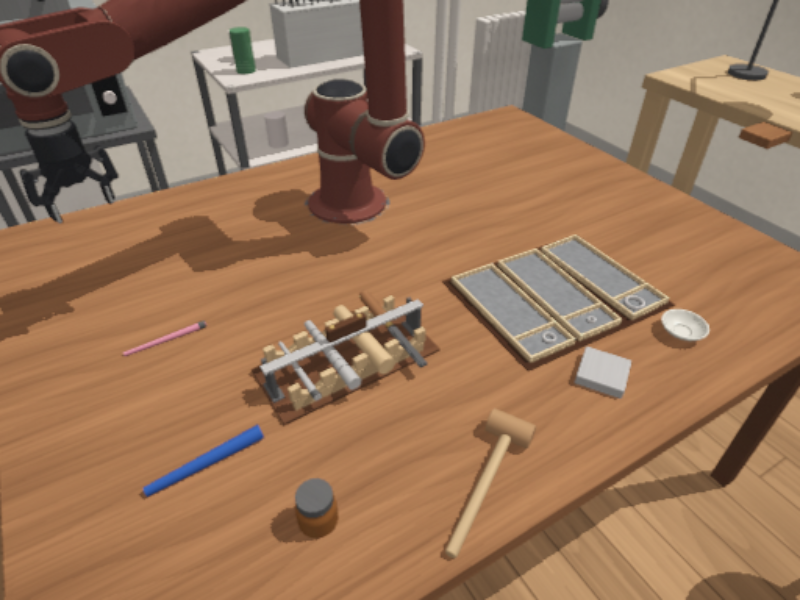

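The top view shows the trays at left: the hoop tray at about (190,250), the bezel tray at (252,250) and the ring tray at (312,250), with pockets at the top (+x). In the rack, from left: file at x≈432, hoop mandrel at 463, ring mandrel at 494 and bezel mandrel at 526, with the bar along row ≈270. The blue (615,236) and pink (612,385) look-alikes lie apart from the rack.

```bash
python3 - <<'E'
from h import *
d=load('top0')
def w(n,pts,z):
    P=ray(d,(np.array(pts,float)+.5)/1.5625-.5,z); print(n,np.round(P[:,:2],3).tolist())
w('bar ends',[(400,272),(558,268)],.073)
w('grip',[(462,268),(499,268)],.103)
w('hoop',[(463,228),(464,313)],.055)
w('ring',[(494,228),(497,317)],.05)
w('bez',[(525,235),(528,307)],.045)
for n,p in dict(hoop=[(169,207),(217,207),(213,308),(164,306)],bez=[(231,209),(279,212),(275,313),(223,310)],ring=[(289,213),(339,216),(333,317),(282,315)]).items(): w(n,p,.017)
E
```

```text
bar ends [[0.526, -0.101], [0.539, -0.427]]
grip [[0.532, -0.226], [0.533, -0.301]]
hoop [[0.624, -0.232], [0.445, -0.235]]
ring [[0.626, -0.298], [0.438, -0.305]]
bez [[0.612, -0.364], [0.46, -0.37]]
hoop [[0.669, 0.398], [0.67, 0.295], [0.452, 0.296], [0.455, 0.4]]
bez [[0.666, 0.264], [0.661, 0.161], [0.443, 0.164], [0.448, 0.274]]
ring [[0.659, 0.139], [0.654, 0.032], [0.436, 0.04], [0.439, 0.149]]
```

Emit:
step_arm(targets=[{"travel": [0.61, 0.56, 0.2], "angular": [0, 0, 0.85], "gripper": 1}, {"travel": [0.61, 0.56, 0.2], "angular": [0, 0, 0.85], "gripper": 1}, {"travel": [0.61, 0.56, 0.2], "angular": [0, 0, 0.85], "gripper": 1}, {"travel": [0.61, 0.56, 0.2], "angular": [0, 0, 0.85], "gripper": 1}, {"travel": [0.61, 0.56, 0.2], "angular": [0, 0, 0.85], "gripper": 1}, {"travel": [0.61, 0.56, 0.2], "angular": [0, 0, 0.85], "gripper": 1}, {"travel": [0.61, 0.56, 0.2], "angular": [0, 0, 0.85], "gripper": 1}, {"travel": [0.61, 0.56, 0.2], "angular": [0, 0, 0.85], "gripper": 1}, {"travel": [0.61, 0.56, 0.2], "angular": [0, 0, 0.85], "gripper": 1}, {"travel": [0.61, 0.56, 0.2], "angular": [0, 0, 0.85], "gripper": 1}])

```text
t: 1.1
tool_pos: [0.5244, -0.2722, 0.3487]
tool_rot: [-2.804, -1.416, 0.001]
contact_force: [0.4, -0.5, -0.5]
opening: 0.0852
grip_force: 0.0
```

Emit:
step_arm(targets=[{"travel": [0, 0, 0], "angular": [0, 0, 0.85], "gripper": 1}, {"travel": [0, 0, 0], "angular": [0, 0, 0.85], "gripper": 1}, {"travel": [0, 0, 0], "angular": [0, 0, 0.85], "gripper": 1}, {"travel": [0, 0, 0], "angular": [0, 0, 0.85], "gripper": 1}, {"travel": [0, 0, 0], "angular": [0, 0, 0.85], "gripper": 1}, {"travel": [0, 0, 0], "angular": [0, 0, 0.85], "gripper": 1}])

```text
t: 1.7
tool_pos: [0.5233, -0.2739, 0.348]
tool_rot: [-2.185, -2.256, 0.0]
contact_force: [-0.1, -0.2, -0.2]
opening: 0.0856
grip_force: 0.0
```

```bash
python3 - <<'E'
from h import *
d=snap('wrist','w1'); o=ctrl.get_obs(); print(o['tool_pos'],o['tool_rot'],o['q'])
R=cv2.Rodrigues(np.array(d['rvec']))[0];print(-R.T@d['tvec'],R[2],d['fx'])
cv2.imwrite('pics/w1b.png',cv2.resize(cv2.imread('pics/w1.png'),(800,600)))
E
```

```text
[ 0.52326052 -0.27387314  0.34809681] [-2.18634162e+00 -2.25462255e+00  2.41230825e-04] [-6.08161090e-01 -7.07169800e-02  1.54379131e+00  7.26124878e-06
  1.66951581e+00 -6.38908451e-01]
[ 0.52156852 -0.20217968  0.48875035] [ 0.00955259 -0.28200629 -0.959365  ] 322.31347949619357
```

View pics/w1b.png

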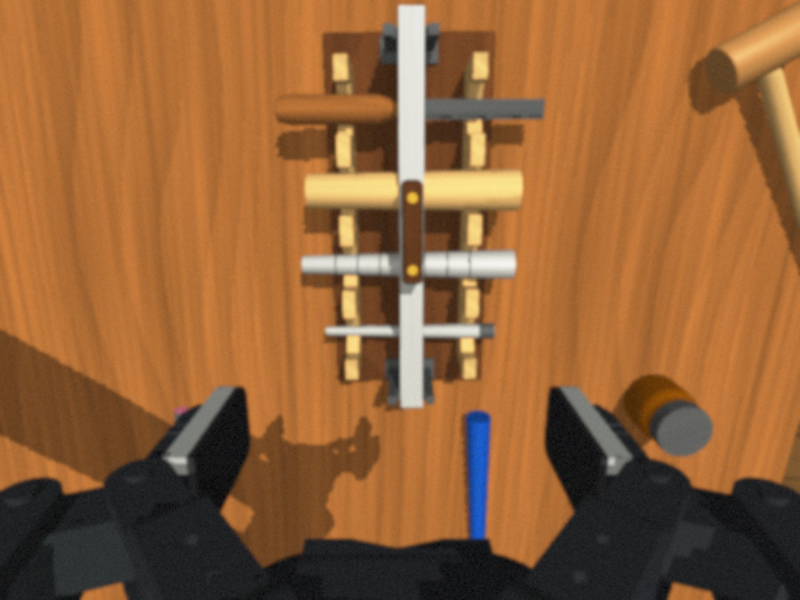

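The wrist view shows the bar running from (411,8) to (411,405), with its grip from (412,180) to (412,282). Below it are the file (row 108), hoop mandrel (190), ring mandrel (264) and bezel mandrel (331). All the thick ends point right (+x).

```bash
python3 - <<'E'
from h import *
d=load('w1')
def w(n,pts,z):
    P=ray(d,(np.array(pts,float)+.5)/1.5625-.5,z); print(n,np.round(P[:,:2],4).tolist(), np.round(P[:,:2].mean(0),4), 'dir',np.degrees(np.arctan2(*(P[1]-P[0])[[1,0]])).round(2))
w('bar ends',[(411,8),(411.5,405)],.073)
w('grip',[(412,180),(412,282)],.103)
w('hoop',[(306,191),(522,189.5)],.056)
w('ring',[(302,264.5),(516,264)],.049)
w('bez',[(326,331),(494,331)],.045)
E
```

```text
bar ends [[0.5285, -0.0991], [0.5423, -0.4222]] [ 0.5354 -0.2607] dir -87.56
grip [[0.5335, -0.2205], [0.5367, -0.2988]] [ 0.5351 -0.2596] dir -87.61
hoop [[0.4462, -0.2347], [0.6276, -0.2274]] [ 0.5369 -0.2311] dir 2.3
ring [[0.4403, -0.2995], [0.6307, -0.2927]] [ 0.5355 -0.2961] dir 2.04
bez [[0.4607, -0.3631], [0.6176, -0.3579]] [ 0.5391 -0.3605] dir 1.91
```

Emit:
step_arm(targets=[{"travel": [0.02, 0.023, -0.3], "angular": [0, 0, 0.013], "gripper": 0.7}, {"travel": [0.02, 0.023, -0.3], "angular": [0, 0, 0.013], "gripper": 0.7}, {"travel": [0.02, 0.023, -0.3], "angular": [0, 0, 0.013], "gripper": 0.7}, {"travel": [0.02, 0.023, -0.3], "angular": [0, 0, 0.013], "gripper": 0.7}, {"travel": [0.02, 0.023, -0.4], "angular": [0, 0, 0.013], "gripper": 0.5}, {"travel": [0.02, 0.023, -0.43], "angular": [0, 0, 0.013], "gripper": 0.5}, {"travel": [0.02, 0.023, -0.445], "angular": [0, 0, 0.013], "gripper": 0.5}, {"travel": [0.02, 0.023, -0.445], "angular": [0, 0, 0.013], "gripper": 0.5}], squeeze=50)

```text
t: 2.55
tool_pos: [0.5345, -0.2597, 0.0802]
tool_rot: [-2.173, -2.265, 0.001]
contact_force: [-0.1, 1.3, -0.5]
opening: 0.0425
grip_force: 0.0
```

Emit:
step_arm(targets=[{"travel": [0, 0, 0], "angular": [0, 0, 0], "gripper": 0.3}, {"travel": [0, 0, 0], "angular": [0, 0, 0], "gripper": 0.2}, {"travel": [0, 0, 0], "angular": [0, 0, 0], "gripper": 0.1}, {"travel": [0, 0, 0], "angular": [0, 0, 0], "gripper": 0}, {"travel": [0, 0, 0], "angular": [0, 0, 0], "gripper": 0}, {"travel": [0, 0, 0], "angular": [0, 0, 0], "gripper": 0}, {"travel": [0, 0, 0], "angular": [0, 0, 0], "gripper": 0}, {"travel": [0, 0, 0], "angular": [0, 0, 0], "gripper": 0}])

```text
t: 3.35
tool_pos: [0.5368, -0.2613, 0.0846]
tool_rot: [2.171, 2.265, 0.001]
contact_force: [-3.3, -0.4, 6.6]
opening: 0.0148
grip_force: 50.4
```

Emit:
step_arm(targets=[{"travel": [0, 0, 0.02], "angular": [0, 0, 0], "gripper": 0}, {"travel": [0, 0, 0.04], "angular": [0, 0, 0], "gripper": 0}, {"travel": [0, 0, 0.07], "angular": [0, 0, 0], "gripper": 0}, {"travel": [0, 0, 0.11], "angular": [0, 0, 0], "gripper": 0}, {"travel": [0, 0, 0.15], "angular": [0, 0, 0], "gripper": 0}, {"travel": [0, 0, 0.15], "angular": [0, 0, 0], "gripper": 0}])

```text
t: 3.95
tool_pos: [0.5378, -0.2616, 0.1771]
tool_rot: [2.168, 2.262, 0.003]
contact_force: [0.2, -0.8, -0.9]
opening: 0.0148
grip_force: 49.3
```

```bash
python3 - <<'E'
from h import *
d=snap('scene','s2'); d=snap('wrist','w2')
a=cv2.imread('pics/s2.png')[130:384,100:356];b=cv2.imread('pics/w2.png')[0:254,:384]
cv2.imwrite('pics/c2.png',np.hstack([a,b]))
o=ctrl.get_obs(); print(o['tool_pos'],o['tool_rot'])
E
```

```text
[ 0.53565276 -0.26030496  0.17227485] [2.17282876e+00 2.26702277e+00 5.33103951e-04]
```

View pics/c2.png

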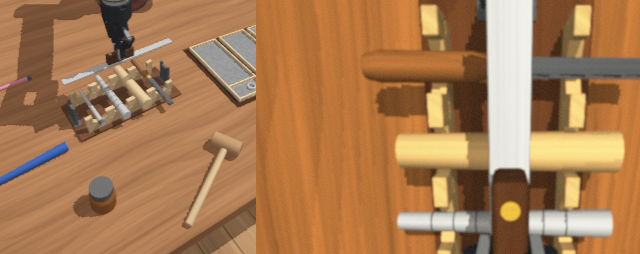

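The bar is clear of the brackets (bar at (115,62) in the left half, all tools still in their notches). I'll take it towards the robot and lower it.

Emit:
step_arm(targets=[{"travel": [-0.07, 0, 0], "angular": [0, 0, 0], "gripper": 0}, {"travel": [-0.14, 0, 0], "angular": [0, 0, 0], "gripper": 0}, {"travel": [-0.21, 0, 0], "angular": [0, 0, 0], "gripper": 0}, {"travel": [-0.27, 0, 0], "angular": [0, 0, 0], "gripper": 0}, {"travel": [-0.28, 0, -0.06], "angular": [0, 0, 0], "gripper": 0}, {"travel": [-0.28, 0, -0.12], "angular": [0, 0, 0], "gripper": 0}, {"travel": [-0.28, 0, -0.18], "angular": [0, 0, 0], "gripper": 0}, {"travel": [-0.28, 0, -0.22], "angular": [0, 0, 0], "gripper": 0}, {"travel": [-0.28, 0, -0.23], "angular": [0, 0, 0], "gripper": 0}, {"travel": [-0.28, 0, -0.23], "angular": [0, 0, 0], "gripper": 0}])

```text
t: 5.05
tool_pos: [0.3661, -0.2589, 0.0317]
tool_rot: [-2.171, -2.265, -0.0]
contact_force: [1.0, 0.3, -1.8]
opening: 0.0149
grip_force: 49.7
```

Emit:
step_arm(targets=[{"travel": [0, 0, -0.005], "angular": [0, 0, 0], "gripper": 0}, {"travel": [0, 0, -0.01], "angular": [0, 0, 0], "gripper": 0}, {"travel": [0, 0, -0.015], "angular": [0, 0, 0], "gripper": 0}, {"travel": [0, 0, -0.018], "angular": [0, 0, 0], "gripper": 0}])

```text
t: 5.45
tool_pos: [0.3678, -0.2605, 0.0233]
tool_rot: [2.173, 2.267, -0.0]
contact_force: [-0.5, -0.2, -2.5]
opening: 0.0146
grip_force: 49.8
```

Emit:
step_arm(targets=[{"travel": [0, 0, -0.003], "angular": [0, 0, 0], "gripper": 0}, {"travel": [0, 0, -0.006], "angular": [0, 0, 0], "gripper": 0}, {"travel": [0, 0, -0.006], "angular": [0, 0, 0], "gripper": 0}])

```text
t: 5.75
tool_pos: [0.3673, -0.2601, 0.019]
tool_rot: [-2.173, -2.268, 0.0]
contact_force: [0.1, 0.3, -2.3]
opening: 0.0147
grip_force: 49.8
```

Emit:
step_arm(targets=[{"travel": [0, 0, -0.003], "angular": [0, 0, 0], "gripper": 0}, {"travel": [0, 0, -0.003], "angular": [0, 0, 0], "gripper": 0}, {"travel": [0, 0, -0.003], "angular": [0, 0, 0], "gripper": 0}])

```text
t: 6.05
tool_pos: [0.3676, -0.2604, 0.0177]
tool_rot: [2.173, 2.268, -0.0]
contact_force: [0.6, 0.4, -0.7]
opening: 0.0149
grip_force: 49.9
```

Emit:
step_arm(targets=[{"travel": [0, 0, -0.002], "angular": [0, 0, 0], "gripper": 0}, {"travel": [0, 0, -0.002], "angular": [0, 0, 0], "gripper": 0}, {"travel": [0, 0, -0.002], "angular": [0, 0, 0], "gripper": 0.25}, {"travel": [0, 0, -0.002], "angular": [0, 0, 0], "gripper": 0.5}, {"travel": [0, 0, -0.002], "angular": [0, 0, 0], "gripper": 0.5}, {"travel": [0, 0, -0.002], "angular": [0, 0, 0], "gripper": 0.5}])

```text
t: 6.65
tool_pos: [0.3674, -0.2602, 0.0162]
tool_rot: [-2.174, -2.268, -0.0]
contact_force: [0.3, -0.2, 0.0]
opening: 0.0428
grip_force: 0.0
```

Emit:
step_arm(targets=[{"travel": [0, 0, 0.04], "angular": [0, 0, 0], "gripper": 0.5}, {"travel": [0, 0, 0.1], "angular": [0, 0, 0], "gripper": 0.5}, {"travel": [0, 0, 0.18], "angular": [0, 0, 0], "gripper": 0.5}, {"travel": [0, 0, 0.26], "angular": [0, 0, 0], "gripper": 0.6}, {"travel": [0.05, -0.01, 0.34], "angular": [0, 0, -0.17], "gripper": 0.6}, {"travel": [0.12, -0.03, 0.42], "angular": [0, 0, -0.35], "gripper": 0.6}, {"travel": [0.19, -0.06, 0.45], "angular": [0, 0, -0.52], "gripper": 0.6}, {"travel": [0.26, -0.06, 0.45], "angular": [0, 0, -0.7], "gripper": 0.6}, {"travel": [0.28, -0.06, 0.45], "angular": [0, 0, -0.88], "gripper": 0.6}, {"travel": [0.28, -0.06, 0.45], "angular": [0, 0, -1], "gripper": 0.6}])

```text
t: 7.65
tool_pos: [0.5378, -0.2962, 0.2859]
tool_rot: [-2.878, -1.259, -0.001]
contact_force: [-0.5, -0.0, -0.7]
opening: 0.0513
grip_force: 0.0
```

Emit:
step_arm(targets=[{"travel": [0, 0, 0], "angular": [0, 0, -0.19], "gripper": 0.6}, {"travel": [0, 0, 0], "angular": [0, 0, -0.38], "gripper": 0.6}, {"travel": [0, 0, 0], "angular": [0, 0, -0.57], "gripper": 0.6}, {"travel": [0, 0, 0], "angular": [0, 0, -0.76], "gripper": 0.6}, {"travel": [0, 0, 0], "angular": [0, 0, -0.95], "gripper": 0.6}, {"travel": [0, 0, 0], "angular": [0, 0, -1], "gripper": 0.6}, {"travel": [0, 0, 0], "angular": [0, 0, -1], "gripper": 0.6}, {"travel": [0, 0, 0], "angular": [0, 0, -1], "gripper": 0.6}])

```text
t: 8.45
tool_pos: [0.5354, -0.2962, 0.286]
tool_rot: [-3.141, -0.068, 0.0]
contact_force: [0.5, -0.4, -0.1]
opening: 0.0511
grip_force: 0.0
```

```bash
python3 - <<'E'
from h import *
d=snap('wrist','w3'); o=ctrl.get_obs(); print(o['tool_pos'],o['tool_rot'],o['q'])
cv2.imwrite('pics/w3b.png',cv2.resize(cv2.imread('pics/w3.png'),(800,600)))
E
```

```text
[ 0.5353795  -0.2961936   0.28606434] [-3.14067127e+00 -6.78817827e-02  3.80314360e-04] [-6.26899836e-01 -4.64256969e-03  1.58057475e+00  3.47256579e-06
  1.56596691e+00  9.00675640e-01]
```

View pics/w3b.png

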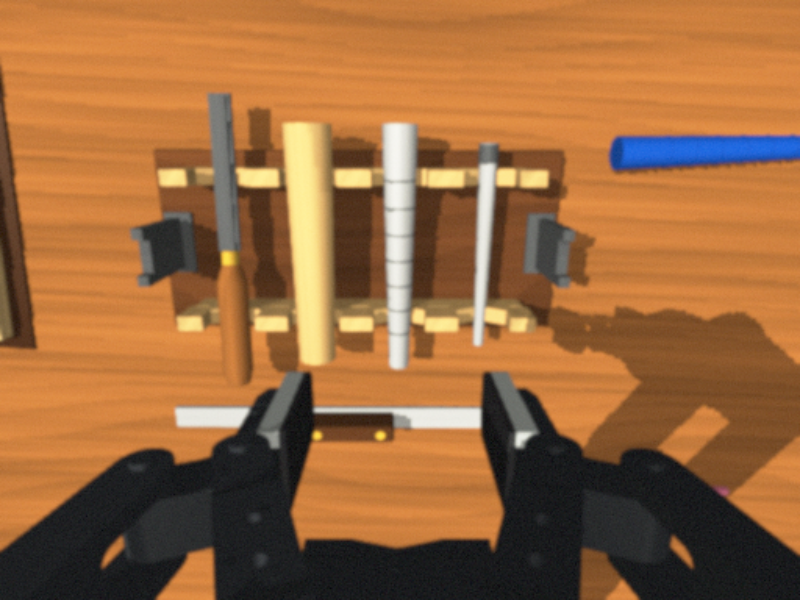

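The bar lies flat on the bench at rows 405–430. The hoop mandrel runs (307,122)–(317,362), the ring mandrel (400,124)–(399,367) and the bezel mandrel (488,145)–(479,345).

```bash
python3 - <<'E'
from h import *
d=load('w3')
def w(n,pts,z,b):
    P=ray(d,(np.array(pts,float)+.5)/1.5625-.5,z); u=(P[0]-P[1])/np.linalg.norm(P[0]-P[1]); m=P.mean(0)
    print(n,np.round(P[:,:2],4).tolist(), 'mid',m[:2].round(4),'grasp',(m+b*u)[:2].round(4),'L',np.linalg.norm(P[0]-P[1]).round(3),'yaw',np.degrees(np.arctan2(u[1],u[0])).round(2))
# use rows on each end's silhouette axis
w('hoop',[(307,124),(317,362)],.049,.004)
w('ring',[(400,125),(399,367)],.042,.015)
w('bez',[(488,146),(479,345)],.0365,.014)
d=load('w1')
w('hoop',[(522,189.5),(306,191)],.049,.004)
w('ring',[(516,264),(302,264.5)],.042,.015)
w('bez',[(494,331),(326,331)],.0365,.014)
E
```

```text
hoop [[0.6251, -0.2285], [0.4431, -0.2356]] mid [ 0.5341 -0.232 ] grasp [ 0.5381 -0.2319] L 0.182 yaw 2.22
ring [[0.6277, -0.2944], [0.4387, -0.3023]] mid [ 0.5332 -0.2983] grasp [ 0.5482 -0.2977] L 0.189 yaw 2.41
bez [[0.6163, -0.3601], [0.459, -0.3677]] mid [ 0.5376 -0.3639] grasp [ 0.5516 -0.3633] L 0.157 yaw 2.77
hoop [[0.6294, -0.2278], [0.445, -0.2352]] mid [ 0.5372 -0.2315] grasp [ 0.5412 -0.2314] L 0.185 yaw 2.3
ring [[0.6325, -0.2941], [0.439, -0.301]] mid [ 0.5357 -0.2976] grasp [ 0.5507 -0.2971] L 0.194 yaw 2.04
bez [[0.6194, -0.3608], [0.4595, -0.3662]] mid [ 0.5395 -0.3635] grasp [ 0.5534 -0.363 ] L 0.16 yaw 1.91
```

Emit:
step_arm(targets=[{"travel": [0.023, -0.002, -0.08], "angular": [0, 0, 0], "gripper": 0.6}, {"travel": [0.023, -0.002, -0.16], "angular": [0, 0, 0], "gripper": 0.6}, {"travel": [0.023, -0.002, -0.24], "angular": [0, 0, 0], "gripper": 0.6}, {"travel": [0.023, -0.002, -0.31], "angular": [0, 0, 0], "gripper": 0.6}, {"travel": [0.023, -0.002, -0.37], "angular": [0, 0, 0], "gripper": 0.6}, {"travel": [0.023, -0.002, -0.41], "angular": [0, 0, 0], "gripper": 0.6}, {"travel": [0.023, -0.002, -0.43], "angular": [0, 0, 0], "gripper": 0.6}, {"travel": [0.023, -0.002, -0.442], "angular": [0, 0, 0], "gripper": 0.6}, {"travel": [0.023, -0.002, -0.442], "angular": [0, 0, 0], "gripper": 0.6}])

```text
t: 9.4
tool_pos: [0.5493, -0.2975, 0.0211]
tool_rot: [-3.141, -0.067, 0.0]
contact_force: [-0.8, -0.1, 0.7]
opening: 0.0511
grip_force: 0.0
```

Emit:
step_arm(targets=[{"travel": [0, 0, 0], "angular": [0, 0, 0], "gripper": 0.35}, {"travel": [0, 0, 0], "angular": [0, 0, 0], "gripper": 0.25}, {"travel": [0, 0, 0], "angular": [0, 0, 0], "gripper": 0.1}, {"travel": [0, 0, 0], "angular": [0, 0, 0], "gripper": 0}, {"travel": [0, 0, 0], "angular": [0, 0, 0], "gripper": 0}, {"travel": [0, 0, 0], "angular": [0, 0, 0], "gripper": 0}], squeeze=50)

```text
t: 10.0
tool_pos: [0.5504, -0.2973, 0.0232]
tool_rot: [3.141, 0.067, 0.004]
contact_force: [-1.0, 3.9, 6.8]
opening: 0.0207
grip_force: 48.8
```

Emit:
step_arm(targets=[{"travel": [0, 0, 0.02], "angular": [0, 0, 0], "gripper": 0}, {"travel": [0, 0, 0.05], "angular": [0, 0, 0], "gripper": 0}, {"travel": [0, 0, 0.09], "angular": [0, 0, 0], "gripper": 0}, {"travel": [0, 0, 0.14], "angular": [0, 0, 0], "gripper": 0}, {"travel": [0, 0, 0.2], "angular": [0, 0, 0], "gripper": 0}, {"travel": [0, 0, 0.25], "angular": [0, 0, 0], "gripper": 0}, {"travel": [0, 0, 0.25], "angular": [0, 0, 0], "gripper": 0}])

```text
t: 10.7
tool_pos: [0.552, -0.2997, 0.1785]
tool_rot: [3.133, 0.066, 0.015]
contact_force: [1.2, -0.3, -4.2]
opening: 0.0205
grip_force: 49.7
```

```bash
python3 - <<'E'
from h import *
d=snap('scene','s4'); d=snap('wrist','w4')
a=cv2.imread('pics/s4.png')[80:334,100:356];b=cv2.imread('pics/w4.png')[20:274,60:444]
cv2.imwrite('pics/c4.png',np.hstack([a,b]))
o=ctrl.get_obs(); print(o['tool_pos'],o['tool_rot'],o['contact_force'],o['wrist_torque'])
E
```

```text
[ 0.5491473  -0.29757404  0.17152202] [3.14000949e+00 6.64283944e-02 1.34972328e-03] [ 0.05104355  0.20888194 -6.20431253] [0.02599836 0.0059233  0.00473535]
```

View pics/c4.png

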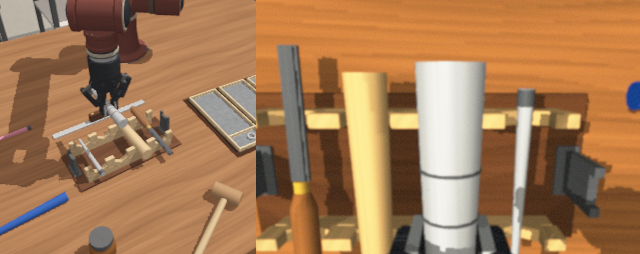

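Emit:
step_arm(targets=[{"travel": [0.0, 0.05, 0.04], "angular": [0, 0, 0], "gripper": 0}, {"travel": [0.0, 0.11, 0.08], "angular": [0, 0, -0.03], "gripper": 0}, {"travel": [0.0, 0.18, 0.12], "angular": [0, 0, -0.05], "gripper": 0}, {"travel": [0.0, 0.25, 0.15], "angular": [0, 0, -0.1], "gripper": 0}, {"travel": [0.0, 0.32, 0.17], "angular": [0, 0, -0.1], "gripper": 0}, {"travel": [0.0, 0.4, 0.17], "angular": [0, 0, -0.1], "gripper": 0}, {"travel": [0, 0.48, 0.17], "angular": [0, 0, -0.1], "gripper": 0}, {"travel": [0, 0.55, 0.17], "angular": [0, 0, -0.1], "gripper": 0}, {"travel": [0, 0.61, 0.17], "angular": [0, 0, -0.1], "gripper": 0}, {"travel": [0, 0.65, 0.17], "angular": [0, 0, -0.1], "gripper": 0}])

```text
t: 11.8
tool_pos: [0.5474, 0.095, 0.2693]
tool_rot: [-3.141, 0.054, 0.009]
contact_force: [0.9, -1.2, -6.0]
opening: 0.0209
grip_force: 50.1
```

```bash
python3 - <<'E'
from h import *
d=snap('wrist','w5'); o=ctrl.get_obs(); print(o['tool_pos'],o['tool_rot'],o['contact_force'],o['wrist_torque'],o['q'])
cv2.imwrite('pics/w5b.png',cv2.resize(cv2.imread('pics/w5.png'),(800,600)))
E
```

```text
[0.54722633 0.09773807 0.26925617] [-3.13762722  0.0498994   0.00963393] [-1.19114031  2.83807829 -4.91370906] [ 0.22362816  0.08655724 -0.03894023] [ 0.04088532 -0.12857394  1.72637164  0.00389749  1.54972364  1.64339238]
```

View pics/w5b.png

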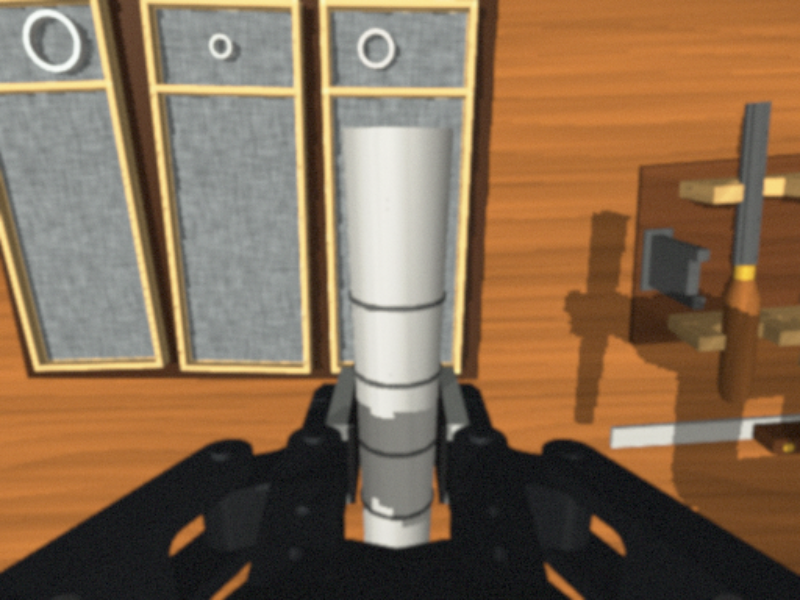

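The wrist view shows the mandrel held straight over the ring tray, whose compartment corners are about (327,93), (470,93), (459,370) and (335,372). The bezel tray corners are (155,93), (298,93), (306,368) and (185,367). The hoop tray's right wall runs (106,85)–(160,360).

```bash
python3 - <<'E'
from h import *
d=load('w5')
for n,p in dict(ring=[(327,93),(471,93),(459,371),(335,371)],bez=[(154,91),(299,91),(306,370),(185,367)],hoopR=[(106,86),(160,363),(39,366)]).items():
    P=ray(d,(np.array(p,float)+.5)/1.5625-.5,.017)[:,:2]; print(n,P.round(4).tolist(),P.mean(0).round(4))
    if len(P)==4:
        a=(P[0]+P[1])/2-(P[2]+P[3])/2; b=(P[0]+P[3])/2-(P[1]+P[2])/2; print(np.linalg.norm(a),np.linalg.norm(b),np.degrees(np.arctan2(a[1],a[0])),np.degrees(np.arctan2(-b[0],b[1])))
    else:
        a=P[0]-P[1];print(np.linalg.norm(a),np.degrees(np.arctan2(a[1],a[0])))
# held mandrel axis check
print(ray(d,(np.array([[396,128],[398,545]])+.5)/1.5625-.5,.288))
o=ctrl.get_obs(); print(o['tool_pos'],o['tool_rot'])
E
```

```text
ring [[0.6622, 0.1418], [0.6588, 0.0377], [0.4399, 0.0457], [0.4433, 0.1509]] [0.551 0.094]
0.2190995509754948 0.10472999378430405 -2.2545659553558712 -1.8705268132655495
bez [[0.6677, 0.2667], [0.6642, 0.1619], [0.445, 0.1755], [0.4511, 0.2777]] [0.557  0.2205]
0.21824014769070368 0.10361929658669711 -3.221104796128143 -2.6356055206998694
hoopR [[0.6721, 0.3008], [0.4554, 0.2983], [0.456, 0.4012]] [0.5279 0.3334]
0.21671123890888142 0.6624472539149093
[[0.62565997 0.09237018 0.288     ]
 [0.50943154 0.09565403 0.288     ]]
[0.54722633 0.09773807 0.26925617] [-3.13762722  0.0498994   0.00963393]
```

The ring mandrel is gripped too deep: at tray height the fingertips would meet the felt before it was down. I'll put it back in its notch and grip it nearer the tips.

Emit:
step_arm(targets=[{"travel": [0, -0.05, 0], "angular": [0, 0, 0], "gripper": 0}, {"travel": [0, -0.11, 0], "angular": [0, 0, 0], "gripper": 0}, {"travel": [0, -0.18, 0], "angular": [0, 0, 0.03], "gripper": 0}, {"travel": [0, -0.26, 0], "angular": [0, 0, 0.05], "gripper": 0}, {"travel": [0, -0.34, 0], "angular": [0, 0, 0.08], "gripper": 0}, {"travel": [0, -0.42, -0.03], "angular": [0, 0, 0.1], "gripper": 0}, {"travel": [0, -0.5, -0.07], "angular": [0, 0, 0.1], "gripper": 0}, {"travel": [0, -0.57, -0.1], "angular": [0, 0, 0.1], "gripper": 0}, {"travel": [0, -0.63, -0.13], "angular": [0, 0, 0.1], "gripper": 0}, {"travel": [0, -0.65, -0.17], "angular": [0, 0, 0.1], "gripper": 0}])

```text
t: 12.85
tool_pos: [0.5474, -0.3009, 0.1676]
tool_rot: [-3.141, -0.061, 0.005]
contact_force: [-0.2, 1.0, -4.7]
opening: 0.0205
grip_force: 50.6
```

Emit:
step_arm(targets=[{"travel": [0, 0, -0.02], "angular": [0, 0, 0], "gripper": 0}, {"travel": [0, 0, -0.06], "angular": [0, 0, 0], "gripper": 0}, {"travel": [0, 0, -0.11], "angular": [0, 0, 0], "gripper": 0}, {"travel": [0, 0, -0.16], "angular": [0, 0, 0], "gripper": 0}, {"travel": [0, 0, -0.2], "angular": [0, 0, 0], "gripper": 0}, {"travel": [0, 0, -0.22], "angular": [0, 0, 0], "gripper": 0}, {"travel": [0, 0, -0.235], "angular": [0, 0, 0], "gripper": 0}, {"travel": [0, 0, -0.24], "angular": [0, 0, 0], "gripper": 0}, {"travel": [0, 0, -0.24], "angular": [0, 0, 0], "gripper": 0}, {"travel": [0, 0, -0.24], "angular": [0, 0, 0], "gripper": 0}])

```text
t: 13.85
tool_pos: [0.5502, -0.298, 0.0286]
tool_rot: [3.139, 0.067, 0.003]
contact_force: [0.3, 0.2, -4.7]
opening: 0.0206
grip_force: 50.4
```

Emit:
step_arm(targets=[{"travel": [0, 0, -0.003], "angular": [0, 0, 0], "gripper": 0}, {"travel": [0, 0, -0.005], "angular": [0, 0, 0], "gripper": 0}, {"travel": [0, 0, -0.005], "angular": [0, 0, 0], "gripper": 0}])

```text
t: 14.15
tool_pos: [0.5492, -0.2975, 0.0243]
tool_rot: [3.141, 0.066, 0.0]
contact_force: [-0.3, 0.8, -5.0]
opening: 0.0206
grip_force: 50.4
```

Emit:
step_arm(targets=[{"travel": [0, 0, -0.003], "angular": [0, 0, 0], "gripper": 0}, {"travel": [0, 0, -0.003], "angular": [0, 0, 0], "gripper": 0}, {"travel": [0, 0, -0.003], "angular": [0, 0, 0], "gripper": 0}])

```text
t: 14.45
tool_pos: [0.5495, -0.2977, 0.0234]
tool_rot: [3.141, 0.067, 0.0]
contact_force: [-3.3, 2.3, 4.4]
opening: 0.0205
grip_force: 51.4
```

Emit:
step_arm(targets=[{"travel": [0, 0, 0], "angular": [0, 0, 0], "gripper": 0.3}, {"travel": [0, 0, 0], "angular": [0, 0, 0], "gripper": 0.5}, {"travel": [0, 0, 0], "angular": [0, 0, 0], "gripper": 0.5}, {"travel": [0, 0, 0.008], "angular": [0, 0, 0], "gripper": 0.5}, {"travel": [0, 0, 0.016], "angular": [0, 0, 0], "gripper": 0.4}, {"travel": [0, 0, 0.016], "angular": [0, 0, 0], "gripper": 0.3}, {"travel": [0, 0, 0.016], "angular": [0, 0, 0], "gripper": 0.3}])

```text
t: 15.15
tool_pos: [0.5495, -0.2976, 0.0324]
tool_rot: [3.14, 0.067, 0.001]
contact_force: [-0.7, 0.5, -0.4]
opening: 0.0258
grip_force: 0.0
```

Emit:
step_arm(targets=[{"travel": [0, 0, 0], "angular": [0, 0, 0], "gripper": 0.2}, {"travel": [0, 0, 0], "angular": [0, 0, 0], "gripper": 0.1}, {"travel": [0, 0, 0], "angular": [0, 0, 0], "gripper": 0}, {"travel": [0, 0, 0], "angular": [0, 0, 0], "gripper": 0}, {"travel": [0, 0, 0], "angular": [0, 0, 0], "gripper": 0}, {"travel": [0, 0, 0], "angular": [0, 0, 0], "gripper": 0}], squeeze=60)

```text
t: 15.75
tool_pos: [0.5494, -0.2973, 0.0324]
tool_rot: [-3.141, -0.066, -0.0]
contact_force: [-1.2, 2.5, 5.7]
opening: 0.0199
grip_force: 58.6
```

Emit:
step_arm(targets=[{"travel": [0, 0, 0.02], "angular": [0, 0, 0], "gripper": 0}, {"travel": [0, 0, 0.05], "angular": [0, 0, 0], "gripper": 0}, {"travel": [0, 0, 0.09], "angular": [0, 0, 0], "gripper": 0}, {"travel": [0, 0, 0.13], "angular": [0, 0, 0], "gripper": 0}, {"travel": [0, 0, 0.17], "angular": [0, 0, 0], "gripper": 0}, {"travel": [0, 0, 0.2], "angular": [0, 0, 0], "gripper": 0}, {"travel": [0, 0, 0.22], "angular": [0, 0, 0], "gripper": 0}, {"travel": [0, 0, 0.22], "angular": [0, 0, 0], "gripper": 0}, {"travel": [0, 0, 0.22], "angular": [0, 0, 0], "gripper": 0}])

```text
t: 16.65
tool_pos: [0.5485, -0.297, 0.1625]
tool_rot: [-3.14, -0.067, 0.003]
contact_force: [0.3, -0.3, -5.2]
opening: 0.0202
grip_force: 59.3
```

Emit:
step_arm(targets=[{"travel": [0, 0.04, 0], "angular": [0, 0, 0], "gripper": 0}, {"travel": [0, 0.1, 0], "angular": [0, 0, -0.03], "gripper": 0}, {"travel": [0, 0.18, 0], "angular": [0, 0, -0.05], "gripper": 0}, {"travel": [0.01, 0.26, 0], "angular": [0, 0, -0.08], "gripper": 0}, {"travel": [0.02, 0.34, 0], "angular": [0, 0, -0.1], "gripper": 0}, {"travel": [0.024, 0.42, 0], "angular": [0, 0, -0.1], "gripper": 0}, {"travel": [0.024, 0.5, 0], "angular": [0, 0, -0.1], "gripper": 0}, {"travel": [0.024, 0.57, 0], "angular": [0, 0, -0.1], "gripper": 0}, {"travel": [0.024, 0.63, 0], "angular": [0, 0, -0.1], "gripper": 0}, {"travel": [0.024, 0.648, 0], "angular": [0, 0, -0.1], "gripper": 0}])

```text
t: 17.65
tool_pos: [0.562, 0.0947, 0.1617]
tool_rot: [-3.14, 0.051, 0.006]
contact_force: [0.2, -0.5, -5.3]
opening: 0.0202
grip_force: 59.8
```

Emit:
step_arm(targets=[{"travel": [0, 0, -0.04], "angular": [0, 0, 0], "gripper": 0}, {"travel": [0, 0, -0.09], "angular": [0, 0, 0], "gripper": 0}, {"travel": [0, 0, -0.14], "angular": [0, 0, 0], "gripper": 0}, {"travel": [0, 0, -0.18], "angular": [0, 0, 0], "gripper": 0}, {"travel": [0, 0, -0.2], "angular": [0, 0, 0], "gripper": 0}, {"travel": [0, 0, -0.22], "angular": [0, 0, 0], "gripper": 0}, {"travel": [0, 0, -0.225], "angular": [0, 0, 0], "gripper": 0}, {"travel": [0, 0, -0.225], "angular": [0, 0, 0], "gripper": 0}, {"travel": [0, 0, -0.225], "angular": [0, 0, 0], "gripper": 0}])

```text
t: 18.55
tool_pos: [0.5648, 0.0914, 0.0303]
tool_rot: [-3.141, 0.057, -0.004]
contact_force: [0.8, 0.5, -5.1]
opening: 0.0199
grip_force: 59.7
```

```bash
python3 - <<'E'
from h import *
d=snap('scene','s6'); d=snap('wrist','w6')
a=cv2.imread('pics/s6.png')[80:334,220:476];b=cv2.imread('pics/w6.png')[100:354,60:444]
cv2.imwrite('pics/c6.png',np.hstack([a,b]))
o=ctrl.get_obs(); print(o['tool_pos'],o['tool_rot'],o['contact_force'])
E
```

```text
[0.56475067 0.09142328 0.03035003] [-3.14096144  0.05674332 -0.00409032] [-0.17238437 -0.3300363  -5.68491467]
```

View pics/c6.png

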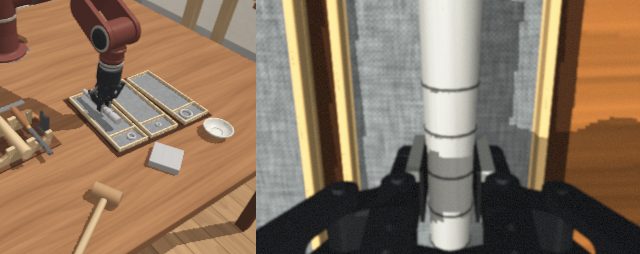

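Mandrel sits centred between the ring tray's walls (right half, walls at x≈340 and 545, mandrel at 450). Lowering.

Emit:
step_arm(targets=[{"travel": [0, 0, -0.01], "angular": [0, 0, 0], "gripper": 0}, {"travel": [0, 0, -0.02], "angular": [0, 0, 0], "gripper": 0}, {"travel": [0, 0, -0.025], "angular": [0, 0, 0], "gripper": 0}, {"travel": [0, 0, -0.025], "angular": [0, 0, 0], "gripper": 0}])

```text
t: 19.05
tool_pos: [0.5627, 0.0913, 0.0128]
tool_rot: [3.141, -0.057, -0.003]
contact_force: [0.2, -0.4, -5.7]
opening: 0.02
grip_force: 59.8
```

Emit:
step_arm(targets=[{"travel": [0, 0, -0.003], "angular": [0, 0, 0], "gripper": 0}, {"travel": [0, 0, -0.003], "angular": [0, 0, 0], "gripper": 0}, {"travel": [0, 0, -0.003], "angular": [0, 0, 0], "gripper": 0}])

```text
t: 19.35
tool_pos: [0.5637, 0.0914, 0.0122]
tool_rot: [3.141, -0.057, 0.0]
contact_force: [-0.5, -0.4, -6.4]
opening: 0.0199
grip_force: 59.8
```

Emit:
step_arm(targets=[{"travel": [0, 0, -0.003], "angular": [0, 0, 0], "gripper": 0}, {"travel": [0, 0, -0.003], "angular": [0, 0, 0], "gripper": 0}, {"travel": [0, 0, -0.003], "angular": [0, 0, 0], "gripper": 0}])

```text
t: 19.65
tool_pos: [0.5635, 0.0914, 0.0102]
tool_rot: [-3.141, 0.057, 0.0]
contact_force: [0.6, 0.1, -4.2]
opening: 0.0199
grip_force: 59.8
```

Emit:
step_arm(targets=[{"travel": [0, 0, -0.002], "angular": [0, 0, 0], "gripper": 0}, {"travel": [0, 0, -0.002], "angular": [0, 0, 0], "gripper": 0}, {"travel": [0, 0, -0.002], "angular": [0, 0, 0], "gripper": 0}])

```text
t: 19.95
tool_pos: [0.5636, 0.0914, 0.009]
tool_rot: [3.141, -0.057, -0.0]
contact_force: [0.2, -0.2, -5.4]
opening: 0.0198
grip_force: 59.8
```

Emit:
step_arm(targets=[{"travel": [0, 0, -0.002], "angular": [0, 0, 0], "gripper": 0}, {"travel": [0, 0, -0.002], "angular": [0, 0, 0], "gripper": 0}, {"travel": [0, 0, -0.002], "angular": [0, 0, 0], "gripper": 0}], squeeze=30)

```text
t: 20.25
tool_pos: [0.5638, 0.0914, 0.0082]
tool_rot: [-3.141, 0.057, -0.001]
contact_force: [-0.6, 0.2, -2.4]
opening: 0.0199
grip_force: 60.2
```

```bash
python3 - <<'E'
from h import *
o=ctrl.get_obs(); print(o['tool_pos'],o['contact_force'],o['wrist_torque'],o['grip_force'])
E
```

```text
[0.56384175 0.09139256 0.00822605] [-0.57462203  0.22934626 -2.38430476] [-0.00454557  0.19728225 -0.01277591] 60.232075452804565
```

Emit:
step_arm(targets=[{"travel": [0, 0, -0.002], "angular": [0, 0, 0], "gripper": 0}, {"travel": [0, 0, -0.002], "angular": [0, 0, 0], "gripper": 0}, {"travel": [0, 0, -0.002], "angular": [0, 0, 0], "gripper": 0}], squeeze=30)

```text
t: 20.55
tool_pos: [0.5639, 0.0914, 0.0081]
tool_rot: [3.141, -0.057, -0.0]
contact_force: [-5.6, -0.2, 5.1]
opening: 0.0199
grip_force: 61.2
```

```bash
python3 - <<'E'
from h import *
o=ctrl.get_obs(); print(o['tool_pos'],o['contact_force'],o['wrist_torque'],o['grip_force'])
E
```

```text
[0.56391214 0.09141316 0.00808386] [-5.57198207 -0.17746986  5.07436306] [-0.03131768  0.77058226 -0.03446306] 61.19070768356323
```

Emit:
step_arm(targets=[{"travel": [0, 0, -0.001], "angular": [0, 0, 0], "gripper": 0.22}, {"travel": [0, 0, -0.001], "angular": [0, 0, 0], "gripper": 0.25}, {"travel": [0, 0, -0.001], "angular": [0, 0, 0], "gripper": 0.3}, {"travel": [0, 0, -0.001], "angular": [0, 0, 0], "gripper": 0.5}, {"travel": [0, 0, 0.005], "angular": [0, 0, 0], "gripper": 0.6}, {"travel": [0, 0, 0.02], "angular": [0, 0, 0], "gripper": 0.6}])

```text
t: 21.15
tool_pos: [0.563, 0.0913, 0.0183]
tool_rot: [3.141, -0.057, -0.002]
contact_force: [-0.9, 0.3, 0.2]
opening: 0.0513
grip_force: 0.0
```

Emit:
step_arm(targets=[{"travel": [0, 0, 0.06], "angular": [0, 0, 0], "gripper": 0.6}, {"travel": [0, 0, 0.12], "angular": [0, 0, 0], "gripper": 0.6}, {"travel": [0, 0, 0.2], "angular": [0, 0, 0], "gripper": 0.6}, {"travel": [0, 0, 0.28], "angular": [0, 0, 0], "gripper": 0.6}, {"travel": [0, 0, 0.36], "angular": [0, 0, 0], "gripper": 0.6}, {"travel": [0, 0, 0.42], "angular": [0, 0, 0], "gripper": 0.6}, {"travel": [0, 0, 0.45], "angular": [0, 0, 0], "gripper": 0.6}, {"travel": [0, 0, 0.45], "angular": [0, 0, 0], "gripper": 0.6}])

```text
t: 21.95
tool_pos: [0.5654, 0.0915, 0.2941]
tool_rot: [-3.141, 0.057, -0.014]
contact_force: [-0.1, -0.2, 1.0]
opening: 0.0511
grip_force: 0.0
```

```bash
python3 - <<'E'
from h import *
d=snap('wrist','w7'); o=ctrl.get_obs(); print(o['tool_pos'],o['tool_rot'])
cv2.imwrite('pics/w7b.png',cv2.resize(cv2.imread('pics/w7.png'),(800,600)))
E
```

```text
[0.56431451 0.0914217  0.29089451] [-3.14086327  0.05670043 -0.00644121]
```

View pics/w7b.png

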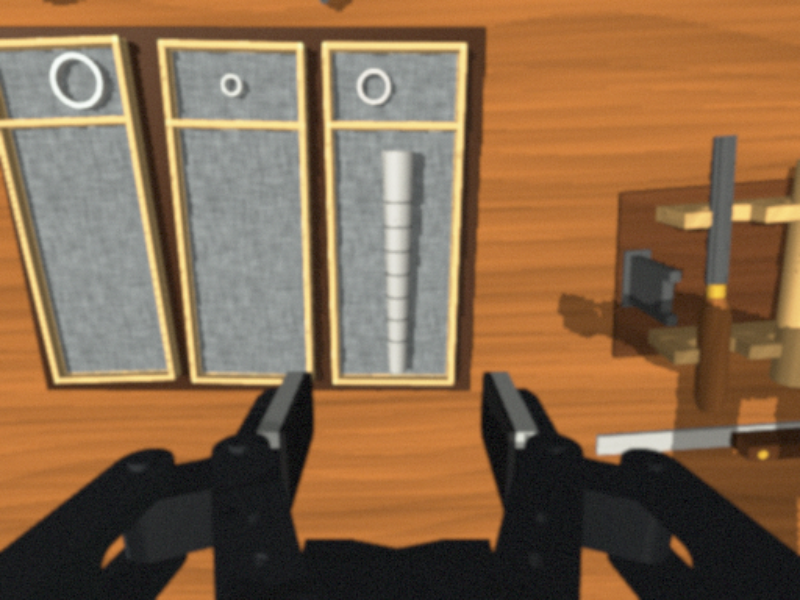

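The ring mandrel lies in its compartment at (397,150)–(398,373), clear of the walls and nearest the lower end. The bezel compartment corners are (167,124), (304,126), (311,378) and (191,378); the hoop corners are (3,124), (129,121), (176,376) and (56,379).

```bash
python3 - <<'E'
from h import *
d=load('w7')
for n,p in dict(ring=[(328,126),(463,126),(450,380),(336,381)],bez=[(167,124),(304,126),(311,378),(191,380)],hoop=[(3,124),(129,121),(176,376),(57,380)]).items():
    P=ray(d,(np.array(p,float)+.5)/1.5625-.5,.017)[:,:2]; print(n,P.mean(0).round(4))
    a=(P[0]+P[1])/2-(P[2]+P[3])/2; b=(P[0]+P[3])/2-(P[1]+P[2])/2; print(np.linalg.norm(a),np.linalg.norm(b),np.degrees(np.arctan2(a[1],a[0])),np.degrees(np.arctan2(-b[0],b[1])))
P=ray(d,(np.array([(398,152),(398,373)],float)+.5)/1.5625-.5,.022)[:,:2];print(P,P.mean(0))
E
```

```text
ring [0.5525 0.0944]
0.2175926867385904 0.10456913880759097 -2.638136813895661 -1.710201131922015
bez [0.558  0.2213]
0.21699113795310085 0.1080845599637976 -3.342157221842189 -1.8524030882253564
hoop [0.5639 0.3484]
0.217978249723077 0.1038268047390633 -0.31689507359581853 -0.28222221440325285
[[0.64153171 0.08807771]
 [0.45326926 0.09452432]] [0.54740049 0.09130101]
```

Emit:
step_arm(targets=[{"travel": [-0.005, -0.06, -0.03], "angular": [0, 0, 0], "gripper": 0.7}, {"travel": [-0.01, -0.13, -0.06], "angular": [0, 0, 0.03], "gripper": 0.7}, {"travel": [-0.02, -0.2, -0.1], "angular": [0, 0, 0.05], "gripper": 0.7}, {"travel": [-0.03, -0.27, -0.13], "angular": [0, 0, 0.1], "gripper": 0.7}, {"travel": [-0.041, -0.35, -0.16], "angular": [0, 0, 0.1], "gripper": 0.7}, {"travel": [-0.041, -0.43, -0.17], "angular": [0, 0, 0.1], "gripper": 0.7}, {"travel": [-0.041, -0.5, -0.17], "angular": [0, 0, 0.1], "gripper": 0.7}, {"travel": [-0.041, -0.538, -0.18], "angular": [0, 0, 0.1], "gripper": 0.7}, {"travel": [-0.041, -0.538, -0.22], "angular": [0, 0, 0.1], "gripper": 0.7}, {"travel": [-0.041, -0.538, -0.25], "angular": [0, 0, 0.1], "gripper": 0.7}])

```text
t: 23.0
tool_pos: [0.5372, -0.2317, 0.1351]
tool_rot: [-3.139, -0.063, 0.006]
contact_force: [0.1, 1.3, -0.8]
opening: 0.0595
grip_force: 0.0
```

```bash
python3 - <<'E'
from h import *
d=snap('wrist','w8'); o=ctrl.get_obs(); print(o['tool_pos'],o['tool_rot'])
# wood mandrel rows: yellow pixels widest run
h=cv2.cvtColor(d['img'],cv2.COLOR_RGB2HSV)
cv2.imwrite('pics/w8b.png',cv2.resize(cv2.imread('pics/w8.png'),(640,480)))
E
```

```text
[ 0.53527593 -0.23007604  0.13124118] [-3.13525863 -0.06443847  0.01407298]
```

View pics/w8b.png

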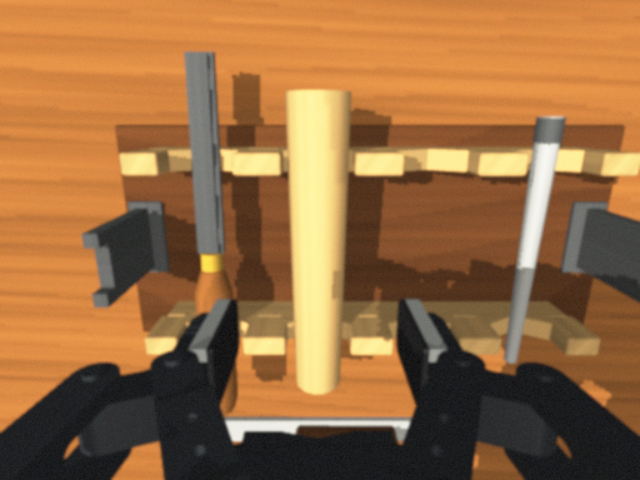

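The hoop mandrel (319,240) is centred between the fingers (218 and 420). The file handle (215) and the ring notch leave room.

Emit:
step_arm(targets=[{"travel": [0, 0, -0.04], "angular": [0, 0, 0], "gripper": 0.7}, {"travel": [0, 0, -0.08], "angular": [0, 0, 0], "gripper": 0.7}, {"travel": [0, 0, -0.12], "angular": [0, 0, 0], "gripper": 0.7}, {"travel": [0, 0, -0.15], "angular": [0, 0, 0], "gripper": 0.7}, {"travel": [0, 0, -0.165], "angular": [0, 0, 0], "gripper": 0.7}, {"travel": [0, 0, -0.17], "angular": [0, 0, 0], "gripper": 0.7}, {"travel": [0, 0, -0.17], "angular": [0, 0, 0], "gripper": 0.6}, {"travel": [0, 0, -0.17], "angular": [0, 0, 0], "gripper": 0.5}])

```text
t: 23.85
tool_pos: [0.5397, -0.2317, 0.0378]
tool_rot: [3.14, 0.067, 0.002]
contact_force: [0.1, -0.6, 0.5]
opening: 0.0428
grip_force: 0.0
```

Emit:
step_arm(targets=[{"travel": [0, 0, 0], "angular": [0, 0, 0], "gripper": 0.4}, {"travel": [0, 0, 0], "angular": [0, 0, 0], "gripper": 0.3}, {"travel": [0, 0, 0], "angular": [0, 0, 0], "gripper": 0.2}, {"travel": [0, 0, 0], "angular": [0, 0, 0], "gripper": 0.2}, {"travel": [0, 0, 0], "angular": [0, 0, 0], "gripper": 0.1}, {"travel": [0, 0, 0], "angular": [0, 0, 0], "gripper": 0.1}], squeeze=40)

```text
t: 24.45
tool_pos: [0.5398, -0.2316, 0.0382]
tool_rot: [3.14, 0.067, 0.002]
contact_force: [-1.5, 1.7, 5.9]
opening: 0.031
grip_force: 39.6
```

Emit:
step_arm(targets=[{"travel": [0, 0, 0.02], "angular": [0, 0, 0], "gripper": 0.1}, {"travel": [0, 0, 0.05], "angular": [0, 0, 0], "gripper": 0.1}, {"travel": [0, 0, 0.09], "angular": [0, 0, 0], "gripper": 0.1}, {"travel": [0, 0, 0.13], "angular": [0, 0, 0], "gripper": 0.1}, {"travel": [0, 0, 0.17], "angular": [0, 0, 0], "gripper": 0.1}, {"travel": [0, 0, 0.2], "angular": [0, 0, 0], "gripper": 0.1}, {"travel": [0, 0, 0.22], "angular": [0, 0, 0], "gripper": 0.1}, {"travel": [0, 0, 0.22], "angular": [0, 0, 0], "gripper": 0.1}, {"travel": [0, 0, 0.22], "angular": [0, 0, 0], "gripper": 0.1}])

```text
t: 25.35
tool_pos: [0.5386, -0.2312, 0.168]
tool_rot: [-3.141, -0.067, 0.001]
contact_force: [-0.2, 0.2, -1.8]
opening: 0.031
grip_force: 39.9
```

Emit:
step_arm(targets=[{"travel": [0, 0.04, 0], "angular": [0, 0, 0], "gripper": 0.1}, {"travel": [0, 0.1, 0], "angular": [0, 0, 0], "gripper": 0.1}, {"travel": [0, 0.18, 0], "angular": [0, 0, 0], "gripper": 0.1}, {"travel": [0, 0.26, 0], "angular": [0, 0, -0.03], "gripper": 0.1}, {"travel": [0.01, 0.34, 0], "angular": [0, 0, -0.03], "gripper": 0.1}, {"travel": [0.02, 0.42, 0], "angular": [0, 0, -0.06], "gripper": 0.1}, {"travel": [0.03, 0.5, 0], "angular": [0, 0, -0.06], "gripper": 0.1}, {"travel": [0.048, 0.58, 0], "angular": [0, 0, -0.06], "gripper": 0.1}, {"travel": [0.048, 0.66, 0], "angular": [0, 0, -0.06], "gripper": 0.1}, {"travel": [0.048, 0.74, 0], "angular": [0, 0, -0.06], "gripper": 0.1}])

```text
t: 26.35
tool_pos: [0.5667, 0.2143, 0.1665]
tool_rot: [3.141, -0.007, -0.005]
contact_force: [0.5, -0.4, -1.3]
opening: 0.0311
grip_force: 40.0
```

Emit:
step_arm(targets=[{"travel": [0, 0.08, 0], "angular": [0, 0, 0], "gripper": 0.1}, {"travel": [0, 0.15, 0], "angular": [0, 0, 0], "gripper": 0.1}, {"travel": [0, 0.2, -0.03], "angular": [0, 0, 0], "gripper": 0.1}, {"travel": [0, 0.226, -0.07], "angular": [0, 0, 0], "gripper": 0.1}, {"travel": [0, 0.226, -0.12], "angular": [0, 0, 0], "gripper": 0.1}, {"travel": [0, 0.226, -0.17], "angular": [0, 0, 0], "gripper": 0.1}, {"travel": [0, 0.226, -0.2], "angular": [0, 0, 0], "gripper": 0.1}, {"travel": [0, 0.226, -0.22], "angular": [0, 0, 0], "gripper": 0.1}, {"travel": [0, 0.226, -0.22], "angular": [0, 0, 0], "gripper": 0.1}, {"travel": [0, 0.226, -0.22], "angular": [0, 0, 0], "gripper": 0.1}])

```text
t: 27.35
tool_pos: [0.5685, 0.3483, 0.0376]
tool_rot: [-3.141, 0.008, -0.002]
contact_force: [0.3, 0.4, -0.7]
opening: 0.0314
grip_force: 40.0
```

```bash
python3 - <<'E'
from h import *
d=snap('scene','s9'); d=snap('wrist','w9')
a=cv2.imread('pics/s9.png')[80:334,220:476];b=cv2.imread('pics/w9.png')[100:354,60:444]
cv2.imwrite('pics/c9.png',np.hstack([a,b]))
o=ctrl.get_obs(); print(o['tool_pos'],o['tool_rot'],o['contact_force'])
E
```

```text
[0.56923354 0.34870365 0.03884205] [-3.14004823  0.00772529 -0.00499032] [-0.598225    0.31608931 -1.37051099]
```

View pics/c9.png

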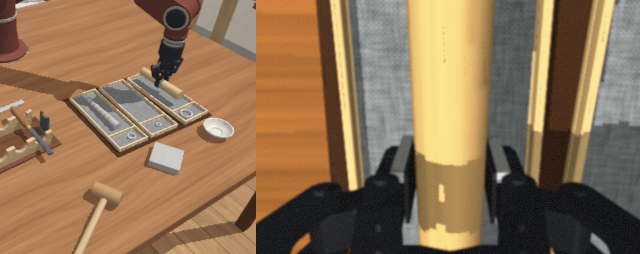

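Hoop mandrel is centred over the hoop tray's compartment (right half, mandrel at 450 between walls 350 and 540).

Emit:
step_arm(targets=[{"travel": [0, 0, -0.01], "angular": [0, 0, 0], "gripper": 0.1}, {"travel": [0, 0, -0.02], "angular": [0, 0, 0], "gripper": 0.1}, {"travel": [0, 0, -0.03], "angular": [0, 0, 0], "gripper": 0.1}, {"travel": [0, 0, -0.033], "angular": [0, 0, 0], "gripper": 0.1}, {"travel": [0, 0, -0.033], "angular": [0, 0, 0], "gripper": 0.1}])

```text
t: 27.95
tool_pos: [0.5673, 0.3479, 0.016]
tool_rot: [3.141, -0.007, -0.002]
contact_force: [-0.5, 0.4, -0.3]
opening: 0.0311
grip_force: 40.0
```

Emit:
step_arm(targets=[{"travel": [0, 0, -0.003], "angular": [0, 0, 0], "gripper": 0.1}, {"travel": [0, 0, -0.006], "angular": [0, 0, 0], "gripper": 0.1}, {"travel": [0, 0, -0.006], "angular": [0, 0, 0], "gripper": 0.1}, {"travel": [0, 0, -0.006], "angular": [0, 0, 0], "gripper": 0.1}])

```text
t: 28.35
tool_pos: [0.5678, 0.3482, 0.0133]
tool_rot: [-3.142, 0.007, -0.0]
contact_force: [0.9, 0.6, -1.2]
opening: 0.0311
grip_force: 40.0
```

Emit:
step_arm(targets=[{"travel": [0, 0, -0.003], "angular": [0, 0, 0], "gripper": 0.1}, {"travel": [0, 0, -0.003], "angular": [0, 0, 0], "gripper": 0.1}, {"travel": [0, 0, -0.003], "angular": [0, 0, 0], "gripper": 0.1}])

```text
t: 28.65
tool_pos: [0.5682, 0.3484, 0.0129]
tool_rot: [-3.141, 0.007, -0.001]
contact_force: [-3.2, -2.1, 5.6]
opening: 0.0308
grip_force: 40.7
```

Emit:
step_arm(targets=[{"travel": [0, 0, 0], "angular": [0, 0, 0], "gripper": 0.38}, {"travel": [0, 0, 0], "angular": [0, 0, 0], "gripper": 0.42}, {"travel": [0, 0, 0], "angular": [0, 0, 0], "gripper": 0.5}, {"travel": [0, 0, 0.003], "angular": [0, 0, 0], "gripper": 0.6}, {"travel": [0, 0, 0.01], "angular": [0, 0, 0], "gripper": 0.65}, {"travel": [0, 0, 0.03], "angular": [0, 0, 0], "gripper": 0.65}])

```text
t: 29.25
tool_pos: [0.5668, 0.3477, 0.0285]
tool_rot: [3.14, -0.008, -0.004]
contact_force: [-0.0, 1.0, 0.0]
opening: 0.0558
grip_force: 0.0
```

Emit:
step_arm(targets=[{"travel": [0, 0, 0.06], "angular": [0, 0, 0], "gripper": 0.6}, {"travel": [0, 0, 0.12], "angular": [0, 0, 0], "gripper": 0.6}, {"travel": [0, 0, 0.2], "angular": [0, 0, 0], "gripper": 0.6}, {"travel": [0, 0, 0.27], "angular": [0, 0, 0], "gripper": 0.6}, {"travel": [0, -0.05, 0.3], "angular": [0, 0, 0], "gripper": 0.6}, {"travel": [0, -0.12, 0.3], "angular": [0, 0, 0], "gripper": 0.6}, {"travel": [0, -0.2, 0.3], "angular": [0, 0, 0], "gripper": 0.6}, {"travel": [0, -0.28, 0.3], "angular": [0, 0, 0], "gripper": 0.6}, {"travel": [0, -0.36, 0.3], "angular": [0, 0, 0], "gripper": 0.6}, {"travel": [0, -0.44, 0.3], "angular": [0, 0, 0], "gripper": 0.6}])

```text
t: 30.25
tool_pos: [0.5677, 0.0824, 0.2109]
tool_rot: [-3.142, 0.007, -0.003]
contact_force: [0.1, 0.3, -0.3]
opening: 0.0508
grip_force: 0.0
```

```bash
python3 - <<'E'
from h import *
d=snap('top','t10'); o=ctrl.get_obs(); print(o['tool_pos'],o['tool_rot'])
cv2.imwrite('pics/t10b.png',cv2.resize(cv2.imread('pics/t10.png')[90:230,80:380],(800,373)))
E
```

```text
[0.56797531 0.07596945 0.21085107] [ 3.13610661e+00 -1.57081560e-02  2.70115939e-03]
```

View pics/t10b.png

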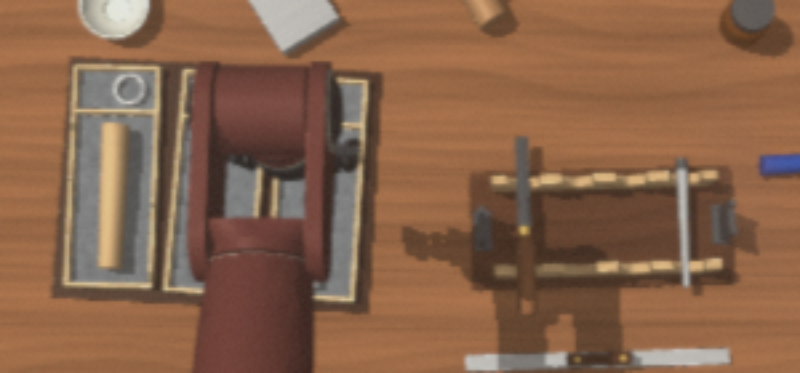

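The hoop mandrel lies in the hoop tray at (113,195) in this crop. Only the file (523) and the bezel mandrel (683) are left in the rack, with the bar flat at row 358.

Emit:
step_arm(targets=[{"travel": [0, -0.08, 0], "angular": [0, 0, 0.02], "gripper": 0.5}, {"travel": [0, -0.16, 0], "angular": [0, 0, 0.04], "gripper": 0.4}, {"travel": [0, -0.24, 0], "angular": [0, 0, 0.06], "gripper": 0.35}, {"travel": [0, -0.32, 0], "angular": [0, 0, 0.06], "gripper": 0.35}, {"travel": [-0.007, -0.4, 0], "angular": [0, 0, 0.06], "gripper": 0.35}, {"travel": [-0.007, -0.48, 0], "angular": [0, 0, 0.06], "gripper": 0.35}, {"travel": [-0.007, -0.56, 0], "angular": [0, 0, 0.06], "gripper": 0.35}, {"travel": [-0.007, -0.63, 0], "angular": [0, 0, 0.06], "gripper": 0.35}, {"travel": [-0.007, -0.69, -0.03], "angular": [0, 0, 0.06], "gripper": 0.35}, {"travel": [-0.007, -0.744, -0.09], "angular": [0, 0, 0.06], "gripper": 0.35}])

```text
t: 31.3
tool_pos: [0.5659, -0.366, 0.1606]
tool_rot: [3.134, 0.065, 0.012]
contact_force: [0.2, -0.1, 0.1]
opening: 0.0297
grip_force: 0.0
```

Emit:
step_arm(targets=[{"travel": [0, 0, 0], "angular": [0, 0, 0], "gripper": 0.35}, {"travel": [0, 0, 0], "angular": [0, 0, 0], "gripper": 0.35}, {"travel": [0, 0, 0], "angular": [0, 0, 0], "gripper": 0.35}])

```text
t: 31.6
tool_pos: [0.5646, -0.3618, 0.1575]
tool_rot: [3.139, 0.068, 0.003]
contact_force: [-0.2, 0.2, -0.4]
opening: 0.0301
grip_force: 0.0
```

```bash
python3 - <<'E'
from h import *
d=snap('wrist','w11'); o=ctrl.get_obs(); print(o['tool_pos'],o['tool_rot'],o['opening'])
cv2.imwrite('pics/w11b.png',cv2.resize(cv2.imread('pics/w11.png'),(800,600)))
E
```

```text
[ 0.56481429 -0.36173209  0.15800585] [3.13884067 0.06849378 0.00445104] 0.0300249514145036
```

View pics/w11b.png

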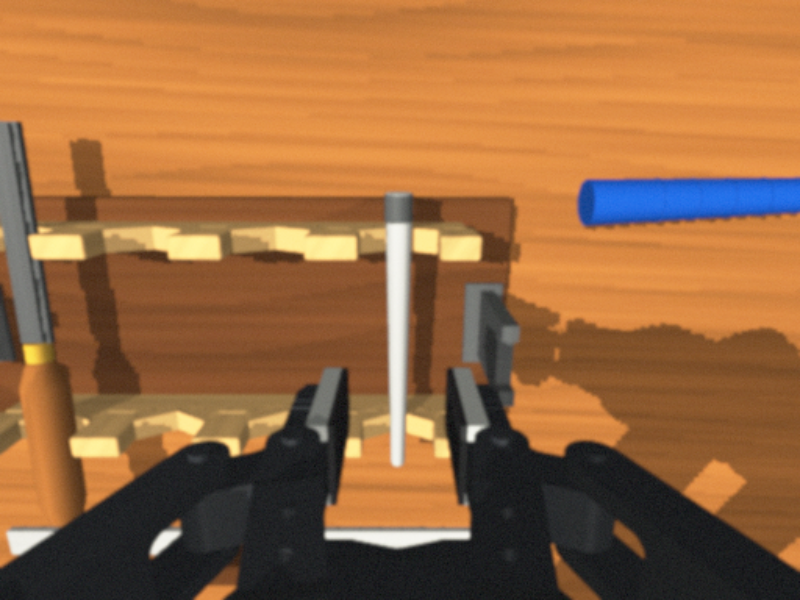

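The bezel mandrel (398,330) is centred between the fingers (347 and 452). The bracket is at (466–515, 285–405).

```bash
python3 - <<'E'
from h import *
d=load('w11')
def g(p,z): return ray(d,(np.array([p],float)+.5)/1.5625-.5,z)[0].round(4)
print('base',g((466,285),.008),g((466,360),.008)); print('prong tops',[g(p,.076) for p in((500,325),(518,325),(497,390),(513,403))])
print('mand',g((398,195),.037),g((398,465),.036))
# tips at TCP height
print('tips z.16+',[g(p,.162) for p in((318,430),(347,370),(452,370),(483,430),(237,450),(555,450),(590,445))])
E
```

```text
base [ 0.5644 -0.4034  0.008 ] [ 0.5164 -0.4074  0.008 ]
prong tops [array([ 0.5629, -0.4104,  0.076 ]), array([ 0.5632, -0.4188,  0.076 ]), array([ 0.5296, -0.4123,  0.076 ]), array([ 0.523 , -0.4208,  0.076 ])]
mand [ 0.6172 -0.3604  0.037 ] [ 0.4586 -0.3676  0.036 ]
tips z.16+ [array([ 0.5553, -0.3385,  0.162 ]), array([ 0.5755, -0.3469,  0.162 ]), array([ 0.5769, -0.3778,  0.162 ]), array([ 0.5575, -0.3887,  0.162 ]), array([ 0.5473, -0.3135,  0.162 ]), array([ 0.5516, -0.4115,  0.162 ]), array([ 0.5538, -0.4221,  0.162 ])]
```

Emit:
step_arm(targets=[{"travel": [0, -0.002, -0.03], "angular": [0, 0, 0], "gripper": 0.3}, {"travel": [0, -0.002, -0.06], "angular": [0, 0, 0], "gripper": 0.3}, {"travel": [0, -0.002, -0.09], "angular": [0, 0, 0], "gripper": 0.3}, {"travel": [0, -0.002, -0.12], "angular": [0, 0, 0], "gripper": 0.3}, {"travel": [0, -0.002, -0.14], "angular": [0, 0, 0], "gripper": 0.3}, {"travel": [0, -0.002, -0.15], "angular": [0, 0, 0], "gripper": 0.3}, {"travel": [0, -0.002, -0.15], "angular": [0, 0, 0], "gripper": 0.3}])

```text
t: 32.35
tool_pos: [0.563, -0.3629, 0.0638]
tool_rot: [-3.139, -0.066, 0.003]
contact_force: [-0.7, -0.3, 0.9]
opening: 0.0257
grip_force: 0.0
```

Emit:
step_arm(targets=[{"travel": [0, 0, -0.015], "angular": [0, 0, 0], "gripper": 0.3}, {"travel": [0, 0, -0.03], "angular": [0, 0, 0], "gripper": 0.3}, {"travel": [0, 0, -0.045], "angular": [0, 0, 0], "gripper": 0.3}, {"travel": [0, 0, -0.056], "angular": [0, 0, 0], "gripper": 0.3}, {"travel": [0, 0, -0.056], "angular": [0, 0, 0], "gripper": 0.3}, {"travel": [0, 0, -0.056], "angular": [0, 0, 0], "gripper": 0.3}])

```text
t: 32.95
tool_pos: [0.5635, -0.3634, 0.0316]
tool_rot: [-3.141, -0.066, 0.0]
contact_force: [1.0, -0.6, 1.2]
opening: 0.0256
grip_force: 0.0
```

Emit:
step_arm(targets=[{"travel": [0, 0, 0], "angular": [0, 0, 0], "gripper": 0.2}, {"travel": [0, 0, 0], "angular": [0, 0, 0], "gripper": 0.15}, {"travel": [0, 0, 0], "angular": [0, 0, 0], "gripper": 0.05}, {"travel": [0, 0, 0], "angular": [0, 0, 0], "gripper": 0}, {"travel": [0, 0, 0], "angular": [0, 0, 0], "gripper": 0}, {"travel": [0, 0, 0], "angular": [0, 0, 0], "gripper": 0}], squeeze=40)

```text
t: 33.55
tool_pos: [0.564, -0.3629, 0.0326]
tool_rot: [-3.14, -0.067, -0.001]
contact_force: [-0.5, 4.5, 5.9]
opening: 0.0101
grip_force: 39.3
```

Emit:
step_arm(targets=[{"travel": [0, 0, 0.015], "angular": [0, 0, 0], "gripper": 0}, {"travel": [0, 0, 0.04], "angular": [0, 0, 0], "gripper": 0}, {"travel": [0, 0, 0.08], "angular": [0, 0, 0], "gripper": 0}, {"travel": [0, 0, 0.12], "angular": [0, 0, 0], "gripper": 0}, {"travel": [0, 0, 0.16], "angular": [0, 0, 0], "gripper": 0}, {"travel": [0, 0, 0.19], "angular": [0, 0, 0], "gripper": 0}, {"travel": [0, 0, 0.21], "angular": [0, 0, 0], "gripper": 0}, {"travel": [0, 0, 0.21], "angular": [0, 0, 0], "gripper": 0}, {"travel": [0, 0, 0.21], "angular": [0, 0, 0], "gripper": 0}])

```text
t: 34.45
tool_pos: [0.5633, -0.3633, 0.1572]
tool_rot: [-3.14, -0.066, 0.001]
contact_force: [-0.4, 0.5, -1.7]
opening: 0.01
grip_force: 39.1
```

```bash
python3 - <<'E'
from h import *
d=snap('scene','s12'); d=snap('wrist','w12')
a=cv2.imread('pics/s12.png')[80:334,60:316];b=cv2.imread('pics/w12.png')[100:354,60:444]
cv2.imwrite('pics/c12.png',np.hstack([a,b]))
o=ctrl.get_obs(); print(o['tool_pos'],o['tool_rot'],o['contact_force'],o['wrist_torque'])
E
```

```text
[ 0.56282833 -0.36282289  0.15596703] [-3.13902065 -0.06656473  0.00356957] [ 0.03885226 -0.16510114 -0.90504612] [ 0.04776763  0.05420393 -0.03467603]
```

View pics/c12.png

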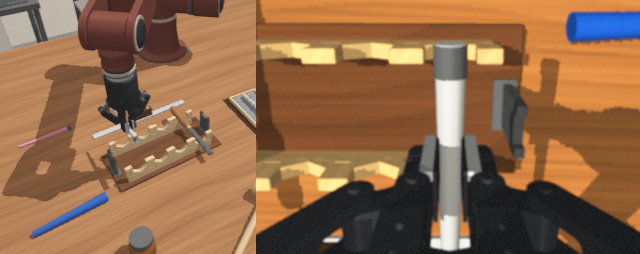

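The bezel mandrel is held level, with its dark-banded end forward (450,60 in the right half). Carrying it to the bezel tray.

Emit:
step_arm(targets=[{"travel": [0, 0.04, 0], "angular": [0, 0, 0], "gripper": 0}, {"travel": [0, 0.1, 0], "angular": [0, 0, 0], "gripper": 0}, {"travel": [0, 0.18, 0], "angular": [0, 0, -0.03], "gripper": 0}, {"travel": [0, 0.26, 0], "angular": [0, 0, -0.05], "gripper": 0}, {"travel": [0.01, 0.34, 0], "angular": [0, 0, -0.08], "gripper": 0}, {"travel": [0.02, 0.42, 0], "angular": [0, 0, -0.113], "gripper": 0}, {"travel": [0.033, 0.5, 0], "angular": [0, 0, -0.113], "gripper": 0}, {"travel": [0.033, 0.58, 0], "angular": [0, 0, -0.113], "gripper": 0}, {"travel": [0.033, 0.66, 0], "angular": [0, 0, -0.113], "gripper": 0}, {"travel": [0.033, 0.74, 0], "angular": [0, 0, -0.113], "gripper": 0}])

```text
t: 35.55
tool_pos: [0.5823, 0.0825, 0.1564]
tool_rot: [3.141, -0.073, -0.003]
contact_force: [0.8, -0.4, -1.4]
opening: 0.0098
grip_force: 39.2
```

Emit:
step_arm(targets=[{"travel": [0, 0.08, 0], "angular": [0, 0, 0], "gripper": 0}, {"travel": [0, 0.15, 0], "angular": [0, 0, 0], "gripper": 0}, {"travel": [0, 0.2, -0.03], "angular": [0, 0, 0], "gripper": 0}, {"travel": [0, 0.232, -0.07], "angular": [0, 0, 0], "gripper": 0}, {"travel": [0, 0.232, -0.12], "angular": [0, 0, 0], "gripper": 0}, {"travel": [0, 0.232, -0.16], "angular": [0, 0, 0], "gripper": 0}, {"travel": [0, 0.232, -0.19], "angular": [0, 0, 0], "gripper": 0}, {"travel": [0, 0.232, -0.2], "angular": [0, 0, 0], "gripper": 0}, {"travel": [0, 0.232, -0.2], "angular": [0, 0, 0], "gripper": 0}, {"travel": [0, 0.232, -0.2], "angular": [0, 0, 0], "gripper": 0}])

```text
t: 36.55
tool_pos: [0.5839, 0.2198, 0.0385]
tool_rot: [-3.141, 0.073, -0.001]
contact_force: [0.3, 0.7, 0.2]
opening: 0.0099
grip_force: 39.2
```

```bash
python3 - <<'E'
from h import *
d=snap('wrist','w13')
cv2.imwrite('pics/c13.png',cv2.resize(cv2.imread('pics/w13.png'),(640,480)))
o=ctrl.get_obs(); print(o['tool_pos'],o['tool_rot'],o['contact_force'])
E
```

```text
[0.58437318 0.21994333 0.03919385] [-3.14018697  0.07296541 -0.00324325] [ 1.1452519  -0.18106748 -1.07464655]
```

View pics/c13.png

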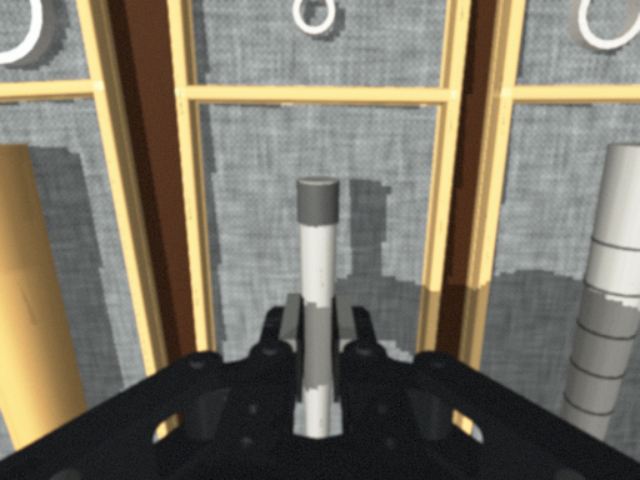

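The bezel mandrel is centred in the bezel tray's compartment (318,300), with the little bezel in its pocket above. Lowering.

Emit:
step_arm(targets=[{"travel": [0, 0, -0.01], "angular": [0, 0, 0], "gripper": 0}, {"travel": [0, 0, -0.02], "angular": [0, 0, 0], "gripper": 0}, {"travel": [0, 0, -0.03], "angular": [0, 0, 0], "gripper": 0}, {"travel": [0, 0, -0.038], "angular": [0, 0, 0], "gripper": 0}, {"travel": [0, 0, -0.042], "angular": [0, 0, 0], "gripper": 0}, {"travel": [0, 0, -0.042], "angular": [0, 0, 0], "gripper": 0}, {"travel": [0, 0, -0.042], "angular": [0, 0, 0], "gripper": 0}])

```text
t: 37.3
tool_pos: [0.5835, 0.2198, 0.0127]
tool_rot: [-3.141, 0.073, -0.0]
contact_force: [0.4, -0.3, -0.4]
opening: 0.0098
grip_force: 39.2
```

Emit:
step_arm(targets=[{"travel": [0, 0, -0.003], "angular": [0, 0, 0], "gripper": 0}, {"travel": [0, 0, -0.003], "angular": [0, 0, 0], "gripper": 0}, {"travel": [0, 0, -0.003], "angular": [0, 0, 0], "gripper": 0}])

```text
t: 37.6
tool_pos: [0.5834, 0.2198, 0.011]
tool_rot: [-3.141, 0.073, -0.0]
contact_force: [0.3, -0.2, -1.6]
opening: 0.0098
grip_force: 39.2
```

Emit:
step_arm(targets=[{"travel": [0, 0, -0.002], "angular": [0, 0, 0], "gripper": 0}, {"travel": [0, 0, -0.002], "angular": [0, 0, 0], "gripper": 0}, {"travel": [0, 0, -0.002], "angular": [0, 0, 0], "gripper": 0}])

```text
t: 37.9
tool_pos: [0.5833, 0.2198, 0.0096]
tool_rot: [3.141, -0.073, -0.0]
contact_force: [0.7, -0.1, -1.5]
opening: 0.0099
grip_force: 39.2
```

Emit:
step_arm(targets=[{"travel": [0, 0, -0.002], "angular": [0, 0, 0], "gripper": 0}, {"travel": [0, 0, -0.002], "angular": [0, 0, 0], "gripper": 0}, {"travel": [0, 0, -0.002], "angular": [0, 0, 0], "gripper": 0}])

```text
t: 38.2
tool_pos: [0.5836, 0.2198, 0.0089]
tool_rot: [-3.141, 0.073, -0.0]
contact_force: [-0.5, 0.3, 2.8]
opening: 0.0099
grip_force: 39.6
```

Emit:
step_arm(targets=[{"travel": [0, 0, -0.001], "angular": [0, 0, 0], "gripper": 0}, {"travel": [0, 0, -0.001], "angular": [0, 0, 0], "gripper": 0}, {"travel": [0, 0, -0.001], "angular": [0, 0, 0], "gripper": 0}])

```text
t: 38.5
tool_pos: [0.5837, 0.2199, 0.0089]
tool_rot: [3.141, -0.073, 0.0]
contact_force: [-3.2, -1.4, 5.5]
opening: 0.0096
grip_force: 39.9
```

```bash
python3 - <<'E'
from h import *
o=ctrl.get_obs(); print(o['tool_pos'],o['contact_force'],o['wrist_torque'])
E
```

```text
[0.58367544 0.21985707 0.00888681] [-3.1572278  -1.42711328  5.52096926] [-0.1569581   0.54251927 -0.01603113]
```

Emit:
step_arm(targets=[{"travel": [0, 0, 0], "angular": [0, 0, 0], "gripper": 0.14}, {"travel": [0, 0, 0], "angular": [0, 0, 0], "gripper": 0.18}, {"travel": [0, 0, 0], "angular": [0, 0, 0], "gripper": 0.3}, {"travel": [0, 0, 0.003], "angular": [0, 0, 0], "gripper": 0.4}, {"travel": [0, 0, 0.01], "angular": [0, 0, 0], "gripper": 0.4}, {"travel": [0, 0, 0.03], "angular": [0, 0, 0], "gripper": 0.4}])

```text
t: 39.1
tool_pos: [0.5824, 0.2195, 0.0251]
tool_rot: [3.14, -0.073, -0.004]
contact_force: [-0.2, -0.3, -1.2]
opening: 0.034
grip_force: 0.0
```

Emit:
step_arm(targets=[{"travel": [0, 0, 0.06], "angular": [0, 0, 0], "gripper": 0.4}, {"travel": [0, 0, 0.12], "angular": [0, 0, 0], "gripper": 0.4}, {"travel": [0, 0, 0.2], "angular": [0, 0, 0], "gripper": 0.4}, {"travel": [0, 0, 0.28], "angular": [0, 0, 0], "gripper": 0.4}, {"travel": [-0.05, 0, 0.35], "angular": [0, 0, 0], "gripper": 0.4}, {"travel": [-0.1, 0, 0.4], "angular": [0, 0, 0], "gripper": 0.4}, {"travel": [-0.12, 0, 0.42], "angular": [0, 0, 0], "gripper": 0.4}, {"travel": [-0.12, 0, 0.42], "angular": [0, 0, 0], "gripper": 0.4}, {"travel": [-0.12, 0, 0.42], "angular": [0, 0, 0], "gripper": 0.4}])

```text
t: 40.0
tool_pos: [0.5115, 0.2198, 0.2783]
tool_rot: [-3.141, 0.073, -0.002]
contact_force: [0.4, -0.8, 0.2]
opening: 0.0339
grip_force: 0.0
```

```bash
python3 - <<'E'
from h import *
d=snap('wrist','w14');s=snap('scene','s14')
a=cv2.resize(cv2.imread('pics/s14.png')[120:300],(799,281));b=cv2.resize(cv2.imread('pics/w14.png')[:260],(600,305));b=cv2.copyMakeBorder(b,0,0,0,199,0)
cv2.imwrite('pics/c14.png',np.vstack([a,b]))
o=ctrl.get_obs(); print(o['tool_pos'],o['t'])
E
```

```text
[0.51131895 0.21951129 0.27626746] 40.1
```

View pics/c14.png

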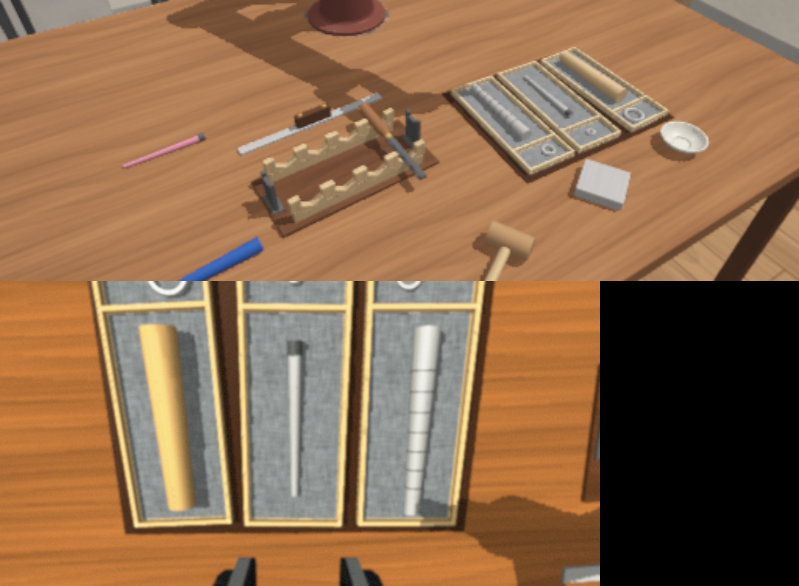

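All three mandrels lie in their own compartments (hoop at (168,415), bezel at (294,420), ring at (422,420)). The bar is flat on the bench, and the file is still in the rack.

```bash
python3 -c "
from station import ctrl
print(ctrl.finish_job())"
```

```text
the job is handed in; nothing more can be done
None
```

The job is handed in at about 40 s of the 128 s allowed: bar flat on the bench, all three mandrels lying in their matching trays and the file still in the rack (the ring mandrel went back to its notch once for a better grip).

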